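# Pack out a short-stroke specimen clamp and hold it shut

## Task

The brass specimen in the clamp stands too far away for the sliding jaw, so fill the gap: take blue packing plates from the rack and stand them upright and square, one behind another, between specimen and jaw until the jaw's short travel is enough to close on them (one or two plates, spares stay in the rack). Then let go of the plates, push the jaw by its red post towards the specimen until you feel the whole stack go tight against the end stop, and finish while still holding the jaw pressed there, firmly (about 10 N), not let go. Do not disturb the stopwatch, tape roll or marker.

Things in the scene. Friction and masses are not known exactly. Their poses are not given: they have to be found in the camera images.
- clamp_base: aluminium clamp base, 200 x 84 mm, fixed on the worktop; origin on its underside, on the centre line; x runs along the clamp from the sliding jaw to the end stop, z up. Its top, on which specimen and packing plates stand, is 12 mm above the origin. Two dark guide rails along x, 8 mm higher, leave 54 mm between them
- jaw (a joint): travel of the sliding jaw, m: 0 = fully open, 0.034 = end of its travel, forward (+x of clamp_base, towards the specimen); about 1.5 N friction, no spring; starts at 0 to 0.003. At 0 its front face is at x = -0.040 and its post's axis at x = -0.063 in clamp_base's frame. Without packing it cannot reach the specimen
- jaw_face (a point): middle of the front face (which presses on the packing) of the sliding jaw, a steel block 40 (x) x 40 (y) mm with its top 42 mm above the worktop; moves with the jaw; axes as clamp_base
- jaw_post (a point): centre of the top end of the red post on the jaw, 22 (x) x 16 (y) mm, top 82 mm above the worktop and 40 mm above the jaw block; grip it across y; moves with the jaw; axes as clamp_base
- end_stop: dark steel block bolted on the base, 24 (x) x 50 (y) x 34 (z) mm, bolt heads 5 mm higher; origin at the centre of its underside; axes as clamp_base; its place along the clamp differs each time
- specimen: brass block, 30 (x) x 36 (y) x 30 (z) mm, about 0.27 kg, loose, stands on the base against the end stop; origin at the centre of its underside, so its face towards the jaw is at x = -0.015; axes as clamp_base. From this face to jaw_face is 35 to 64 mm at the start, always more than the jaw can travel
- rack: fixed wooden rack 193 (x) x 50 (y) mm, four grooves 42 mm apart along its x, groove floor 8 mm and ribs 21.5 mm above the worktop; origin at the centre of its underside
- plate0: blue packing plate, about 60 g, stands upright in a groove of the rack: foot 18 thick (x) x 44 wide (y) x 32 high mm, on it a centred grip web 8 thick (x) x 34 wide (y) mm that reaches to 75 mm above the underside. Origin at the centre of its underside, z up. Grip the web across its 34 mm width, near the top. All four are alike
- plate1: blue packing plate, about 60 g, stands upright in a groove of the rack: foot 18 thick (x) x 44 wide (y) x 32 high mm, on it a centred grip web 8 thick (x) x 34 wide (y) mm that reaches to 75 mm above the underside. Origin at the centre of its underside, z up. Grip the web across its 34 mm width, near the top. All four are alike
- plate2: blue packing plate, about 60 g, stands upright in a groove of the rack: foot 18 thick (x) x 44 wide (y) x 32 high mm, on it a centred grip web 8 thick (x) x 34 wide (y) mm that reaches to 75 mm above the underside. Origin at the centre of its underside, z up. Grip the web across its 34 mm width, near the top. All four are alike
- plate3: blue packing plate, about 60 g, stands upright in a groove of the rack: foot 18 thick (x) x 44 wide (y) x 32 high mm, on it a centred grip web 8 thick (x) x 34 wide (y) mm that reaches to 75 mm above the underside. Origin at the centre of its underside, z up. Grip the web across its 34 mm width, near the top. All four are alike
- stopwatch: black stopwatch, 70 x 58 x 18 mm, bystander; origin at the centre of its underside
- tape_roll: roll of tan tape, 82 mm across, 24 mm high, bystander; origin at the centre of its underside
- marker: white and black marker pen, 18 x 135 x 20 mm, bystander; origin at the middle of its underside

How it is judged:
By the outcome, as a careful person would: the job done as asked, in the order asked, and still so for the second after the job is handed in, while the arm keeps its last pose, push and grip.
It also fails if it takes over 70 s, if anything falls off the work surface, if the arm or the gripper's body presses on something with over 40 N, if the wrist force passes 120 N, or if a joint passes its speed limit or range.

## Robot

A 7-joint arm with a two-finger parallel gripper is mounted at the origin on a cart in front of the work surface, level with it; the furniture and walls round the work are solid. World frame = base frame: x ahead of the robot, y to its left, z up, the work surface at z = 0. Lengths are in m, angles in rad, forces in N, time in s.
With the tool pointing down it reaches from about 0.4 to 0.85 m from the base axis. Payload 4.4 kg.
Tool frame: the origin (TCP) lies midway between the tips of the shut fingers; the grasp point (between the pads) lies 19 mm behind it (manip.hold_point_z is the distance from the TCP to the grasp point, in m); x points along the fingers, y is the direction in which the jaws open and shut, and the axes are right-handed (so a half turn about x gives the same grasp; the last joint's range is limited). The gripper opens to 94 mm and grips with 3 to 60 N. Pads are 16 mm wide; open, the fingers measure 119 mm over their backs; the gripper's body (75 mm by 177 mm) begins 78 mm behind the grasp point.
Start: joints at [1.041, 0.628, 0.038, 1.517, -0.027, 0.996, -0.02], TCP at [0.291, -0.581, 0.205] pointing down, gripper open.
Joint ranges: [-3.06, 3.06], [-0.37, 2.12], [-1.25, 1.32], [0.18, 2.47], [-1.1, 4.24], [0.23, 1.98], [-2.94, 2.94]. Speed limits (rad/s): [2.57, 2.57, 3.14, 3.14, 3.14, 3.14, 3.14].

## Interface

Orientations are given as a unit quaternion [x, y, z, w].
In Python, from cell import manip gives the robot as it stands.
- The arm moves only by the tool apply_moves, never from a script. Its argument "commands" is a list of rows, each an object of numbers: "dx", "dy", "dz": the shift along the tool's x, y, z in m; "yaw": the turn about the tool's x in degrees; "jaw": the finger opening in m, from 0 to 0.094. In form: [{"dx": .., "dy": .., "dz": .., "yaw": .., "jaw": ..}, ...]. A call has 1 to 12 rows; each row is the pose to reach, as a shift and turn from the pose commanded when the call began, along the tool's axes at that moment; what a row does not reach only later rows make up. A row lasts 1/10 s, in which the tool goes at most 50 mm and 8.59 degrees, less where a joint would pass 70% of its speed; a pose out of reach is approached as far as the arm can. A call with a gripper value outside its range is refused whole. The fingers move at their own pace and stop on an object; "squeeze" is the grip in N (left out, the last holds). Time passes only in rows, so rows that repeat a pose let the fingers close. It gives the time, the measured TCP pose, the force and the opening at its end, in the units of the state.
- manip.get_obs(): the state, without advancing time (a new reading comes with each control period).
- manip.capture(name): name is "scene" or "top" or "wrist"; returns a dict with "image" (420x560x3 uint8, red, green, blue), "vfov" (degrees; the focal length in pixels is half the picture's height over the tangent of half this angle, whatever the lens; pixels are square), "cx", "cy" (the principal point, pixels), "camera_from_world" (4x4, takes a point from world to camera coordinates). Camera axes: x right, y down, z forward; pixel columns grow to the right and rows downward; lengths in m; the calibration is good to about 2 mm. A picture is of the moment at which its call begins. There is no depth.
- manip.close_job(): hands the job in, once; it reports no verdict.
The state is a dict: "time": time; "joints": joint angles; "joint_velocities": joint speeds; "joint_efforts": joint torques, N m; "eef_pos": TCP position; "tcp_rot": TCP orientation; "force": force on the tool from outside, world axes, zero at the start; "ft_torque": the same for the moment, N m; "width": finger opening in m.
Only numpy, scipy, OpenCV 4.12 (cv2) and the standard library are available. Lean on these libraries where they do the work, as an engineer would, in place of code of your own. Each camera call takes 0.05 s, during which the arm holds its last target.

## Working session

There is one attempt and no reset: what is moved stays moved. The work goes in short steps, Python scripts to look and compute and a tool call to move; the robot and the scene stay as the last step left them, time stands still between calls to the robot, and variables do not carry over. Pictures are saved under pics/ and viewed, and the job is handed in when it is done.

Besides the shell and the picture viewer there is one more tool, called as name(argument=value, ...) on one line, values as JSON. apply_moves: Moves the arm, as the interface text tells. Its arguments: {"type":"object","properties":{"commands":{"type":"array"},"squeeze":{"type":"number"}},"required":["commands"]}

```bash
ls; mkdir -p pics
python3 - <<'E'
from cell import manip
import cv2,numpy as np,pickle
o=manip.get_obs()
print({k:np.round(v,4).tolist() if not isinstance(v,float) else v for k,v in o.items()}, manip.hold_point_z)
for n in ["scene","top","wrist"]:
    c=manip.capture(n); cv2.imwrite(f"pics/{n}0.png",c["image"][...,::-1]); pickle.dump(c,open(f"pics/{n}0.pkl","wb"))
    print(n,c["vfov"],c["cx"],c["cy"],np.round(c["camera_from_world"],3).tolist())
E
```

```text
pics
{'time': 0.0, 'joints': [1.0412, 0.6293, 0.0384, 1.5184, -0.027, 0.9963, -0.02], 'joint_velocities': [0.0016, 0.0007, 0.0002, 0.0024, 0.0013, -0.0001, 0.0008], 'joint_efforts': [0.0003, -54.9724, 1.1438, -18.6631, -0.0522, 0.0237, 0.0001], 'eef_pos': [0.2905, -0.5807, 0.2046], 'tcp_rot': [-0.688, -0.1631, 0.6883, -0.1619], 'force': [-0.3425, -0.664, 0.2729], 'ft_torque': [-0.0176, 0.0134, -0.0488], 'width': 0.09412947685769761} 0.0188
scene 46.86438584087805 273.3192486415499 210.79363548352285 [[-0.845, -0.535, -0.01, 0.379], [-0.391, 0.63, -0.671, 0.278], [0.366, -0.563, -0.741, 0.923], [0.0, 0.0, 0.0, 1.0]]
top 57.51766782911835 283.5963412300074 211.17732659759582 [[-0.025, -1.0, -0.01, -0.042], [-0.989, 0.027, -0.143, 0.485], [0.143, 0.006, -0.99, 1.006], [0.0, 0.0, 0.0, 1.0]]
wrist 68.90251601550335 285.1084843714517 208.32088229838678 [[0.447, -0.895, -0.001, -0.649], [-0.859, -0.429, 0.281, -0.028], [-0.252, -0.124, -0.96, 0.392], [0.0, 0.0, 0.0, 1.0]]
```

View pics/scene0.png

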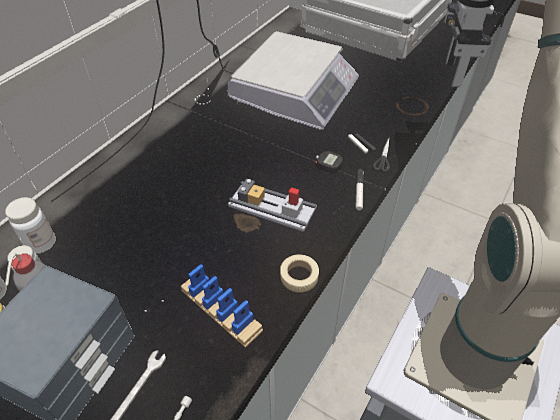

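View pics/top0.png

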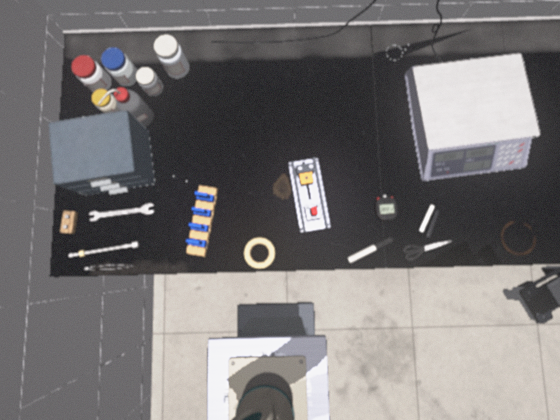

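View pics/wrist0.png

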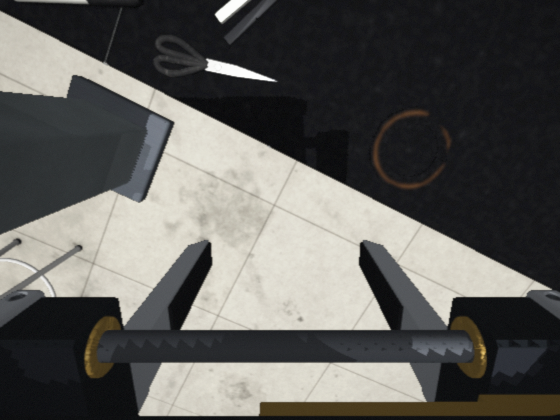

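The scene view shows the clamp at about (272,205), the rack at (222,310) and the tape at (299,273). In the top view the clamp is at (309,195) with its stop end at row 160, and the rack is at (202,220) with four plates. I'll get coarse positions from these.

```bash
cat > h.py <<'E'
import cv2,numpy as np,pickle
from scipy.spatial.transform import Rotation as R
def load(n): return pickle.load(open(f"pics/{n}.pkl","rb"))
def snap(cam,n):
    from cell import manip
    c=manip.capture(cam); pickle.dump(c,open(f"pics/{n}.pkl","wb")); cv2.imwrite(f"pics/{n}.png",c["image"][...,::-1]); return c
def ray(c,p):
    f=210/np.tan(np.radians(c["vfov"])/2); T=np.array(c["camera_from_world"])
    d=T[:3,:3].T@np.array([(p[0]-c["cx"])/f,(p[1]-c["cy"])/f,1]); o=-T[:3,:3].T@T[:3,3]; return o,d
def onz(c,p,z):
    o,d=ray(c,p); return o+d*(z-o[2])/d[2]
def proj(c,P):
    f=210/np.tan(np.radians(c["vfov"])/2); T=np.array(c["camera_from_world"])
    q=T[:3,:3]@np.array(P)+T[:3,3]; return np.array([f*q[0]/q[2]+c["cx"],f*q[1]/q[2]+c["cy"]])
def tri(rs):
    A=np.zeros((3,3));b=np.zeros(3)
    for o,d in rs:
        d=d/np.linalg.norm(d);M=np.eye(3)-np.outer(d,d);A+=M;b+=M@o
    return np.linalg.solve(A,b)
E
python3 - <<'E'
from h import *
from cell import manip
np.set_printoptions(precision=4,suppress=True)
t=load("top0")
for nm,p,z in [("clampFarL",(290,160),.012),("farR",(318,157),.012),("nearR",(329,229),.012),("nearL",(300,232),.012),("post",(314,210),.08),("rackTop",(205,188),.02),("rackBot",(198,255),.02),("tape",(260,252),.012),("marker",(370,250),.01),("watch",(387,206),.015)]:
    print(nm,onz(t,p,z))
w=load("wrist0"); print("wristcam",-np.array(w["camera_from_world"])[:3,:3].T@np.array(w["camera_from_world"])[:3,3])
o=manip.get_obs(); print(R.from_quat(o["tcp_rot"]).as_matrix())
c2=t["image"]; 
im=cv2.resize(c2[140:270,170:350][...,::-1],None,fx=4,fy=4,interpolation=cv2.INTER_CUBIC); cv2.imwrite("pics/topz.png",im)
E
```

```text
clampFarL [ 0.633  -0.0762  0.012 ]
farR [ 0.6395 -0.1558  0.012 ]
nearR [ 0.434  -0.1782  0.012 ]
nearL [ 0.4278 -0.098   0.012 ]
post [ 0.4781 -0.1338  0.08  ]
rackTop [0.557 0.163 0.02 ]
rackBot [0.3718 0.1814 0.02  ]
tape [0.3758 0.0132 0.012 ]
marker [ 0.3736 -0.2881  0.01  ]
watch [ 0.4933 -0.3409  0.015 ]
wristcam [ 0.3643 -0.5437  0.3835]
[[-0.0006  0.4474 -0.8944]
 [ 0.0013 -0.8944 -0.4474]
 [-1.     -0.0014  0.    ]]
```

View pics/topz.png

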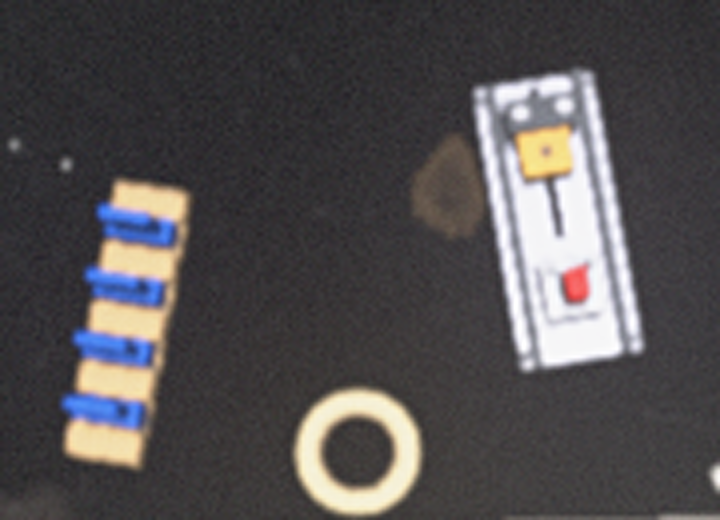

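Coarse fix: the clamp centre is near (0.534,-0.127), with its x axis about 6° left of world x. I'll move the wrist camera over the clamp.

apply_moves(commands=[{"dx": -0.045, "dy": -0.322, "dz": -0.362, "yaw": 21, "jaw": 0.06}, {"dx": -0.045, "dy": -0.322, "dz": -0.362, "yaw": 21, "jaw": 0.06}, {"dx": -0.045, "dy": -0.322, "dz": -0.362, "yaw": 21, "jaw": 0.06}, {"dx": -0.045, "dy": -0.322, "dz": -0.362, "yaw": 21, "jaw": 0.06}, {"dx": -0.045, "dy": -0.322, "dz": -0.362, "yaw": 21, "jaw": 0.06}, {"dx": -0.045, "dy": -0.322, "dz": -0.362, "yaw": 21, "jaw": 0.06}, {"dx": -0.045, "dy": -0.322, "dz": -0.362, "yaw": 21, "jaw": 0.06}, {"dx": -0.045, "dy": -0.322, "dz": -0.362, "yaw": 21, "jaw": 0.06}, {"dx": -0.045, "dy": -0.322, "dz": -0.362, "yaw": 21, "jaw": 0.06}, {"dx": -0.045, "dy": -0.322, "dz": -0.362, "yaw": 21, "jaw": 0.06}, {"dx": -0.045, "dy": -0.322, "dz": -0.362, "yaw": 21, "jaw": 0.06}, {"dx": -0.045, "dy": -0.322, "dz": -0.362, "yaw": 21, "jaw": 0.06}])

```text
time: 1.35
eef_pos: [0.4705, -0.1309, 0.2504]
tcp_rot: [-0.706, -0.035, 0.706, -0.035]
force: [-1.0, -0.5, -0.5]
width: 0.06
```

Run:
```python
from h import *
from cell import manip
np.set_printoptions(precision=4,suppress=True)
snap("wrist","w1");o=manip.get_obs(); print(o["time"],o["eef_pos"],o["joints"]);print(R.from_quat(o["tcp_rot"]).as_matrix())
```

```text
1.4 [ 0.47   -0.1322  0.2503] [ 0.1492  0.3433  0.0901  1.8986 -0.0376  0.9019 -1.2165]
[[-0.0007  0.0967 -0.9953]
 [-0.0006 -0.9953 -0.0967]
 [-1.      0.0006  0.0008]]
```

View pics/w1.png

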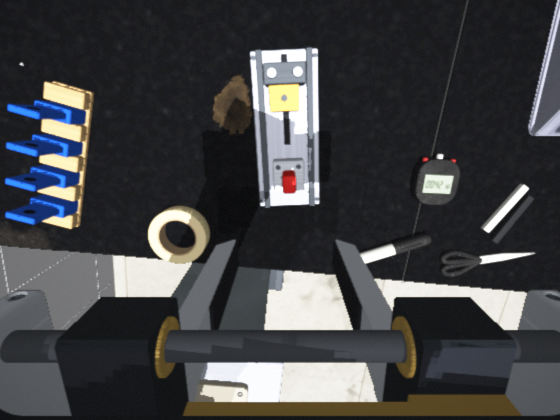

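The wrist view shows the whole clamp at (250–320, 48–207), the specimen at (284,98), the red post at (289,181), and the rack at left (40–92, 82–228). Next I'll zoom in and extract edges.

Run:
```python
from h import *
c=load("w1"); im=c["image"][...,::-1]
a=cv2.resize(im[40:215,235:335],None,fx=4.4,fy=3.4,interpolation=cv2.INTER_CUBIC)
a=cv2.resize(im[40:215,235:335],None,fx=3.4,fy=3.4,interpolation=cv2.INTER_CUBIC)
b=cv2.resize(im[70:235,0:110],None,fx=3.4,fy=3.6,interpolation=cv2.INTER_CUBIC)
b=cv2.resize(im[70:245,0:110],None,fx=3.4,fy=3.4,interpolation=cv2.INTER_CUBIC)
cv2.imwrite("pics/w1z.png",np.hstack([a,b]))
```

```text
(no output)
```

View pics/w1z.png

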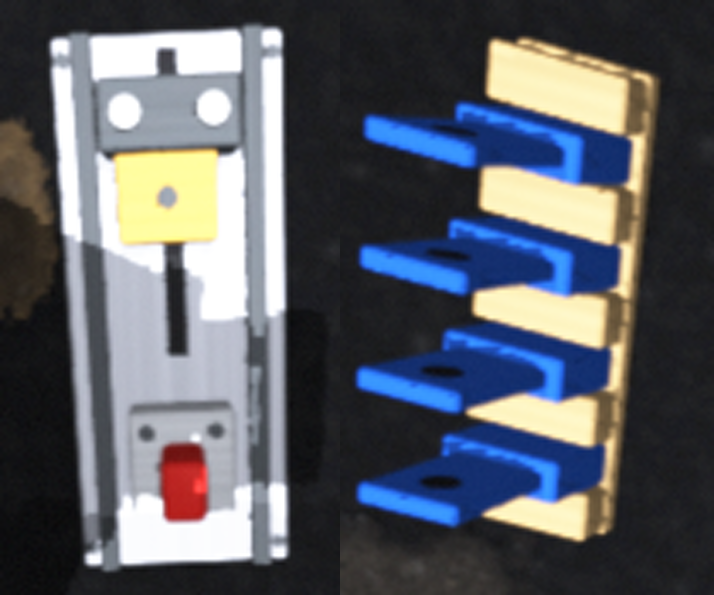

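Run:
```python
from h import *
np.set_printoptions(precision=4,suppress=True)
c=load("w1"); z=lambda x,y,h:onz(c,(235+x/3.4-.35,40+y/3.4-.35),h)
for nm,p in dict(spL=(123,241,.042),spR=(217,242,.042),spBL=(115,152,.042),spBR=(216,150,.042),jawL=(131,405,.042),jawR=(233,404,.042),bFL=(52,38,.012),bFR=(283,30,.012),bNR=(288,557,.012),bNL=(85,565,.012),postL=(163,446,.082),postR=(206,446,.082),postBL=(165,520,.082),postBR=(207,520,.082)).items(): print(nm,z(*p))
b=[z(*p)[:2] for p in [(52,38,.012),(283,30,.012),(288,557,.012),(85,565,.012)]]
print("centre",np.mean(b,0)); 
for i in range(4): print(np.linalg.norm(b[i]-b[i-1]), np.degrees(np.arctan2(*(b[i]-b[i-1])[::-1])))
q=lambda x,y,h:onz(c,(x/3.4-.35,70+y/3.4-.35),h)
# plates top corner near/right (zoom coords minus 340)
for i,(l,r) in enumerate([((25,118),(134,155)),((20,250),(126,284)),((18,372),(122,402)),((19,484),(118,516))]):
    L=q(*l,.083);Rr=q(*r,.083);print("plate",i,L,Rr,(L+Rr)/2,np.linalg.norm(L-Rr),np.degrees(np.arctan2(*(Rr-L)[:2])))
for p in [(149,40),(290,75),(247,538),(113,508)]: print("rib",q(*p,.0215))
```

```text
spL [ 0.5602 -0.1041  0.042 ]
spR [ 0.5631 -0.1373  0.042 ]
spBL [ 0.5892 -0.0989  0.042 ]
spBR [ 0.5933 -0.1336  0.042 ]
jawL [ 0.5029 -0.112   0.042 ]
jawR [ 0.5069 -0.1495  0.042 ]
bFL [ 0.6282 -0.0711  0.012 ]
bFR [ 0.6391 -0.1542  0.012 ]
bNR [ 0.4428 -0.1817  0.012 ]
bNL [ 0.431 -0.098  0.012]
postL [ 0.4954 -0.1249  0.082 ]
postR [ 0.4968 -0.1393  0.082 ]
postBL [ 0.4701 -0.1281  0.082 ]
postBR [ 0.4715 -0.1424  0.082 ]
centre [ 0.5353 -0.1262]
0.19899554003400813 7.769038856638138
0.08381565017116921 -82.5450051389515
0.19819917683894517 -172.01716877078883
0.08455462298824684 97.99830707281096
plate 0 [0.5378 0.1759 0.083 ] [0.5298 0.1431 0.083 ] [0.5338 0.1595 0.083 ] 0.03372969718183826 -166.33951370055516
plate 1 [0.496  0.1838 0.083 ] [0.4882 0.1508 0.083 ] [0.4921 0.1673 0.083 ] 0.03389696558049122 -166.75960772036544
plate 2 [0.4548 0.1908 0.083 ] [0.4477 0.1573 0.083 ] [0.4512 0.1741 0.083 ] 0.034280963537597665 -168.10683771806885
plate 3 [0.4145 0.1967 0.083 ] [0.4059 0.164  0.083 ] [0.4102 0.1803 0.083 ] 0.03382461537236152 -165.33858360768463
rib [0.5671 0.1797 0.0215]
rib [0.56   0.1297 0.0215]
rib [0.3754 0.1627 0.0215]
rib [0.3832 0.2164 0.0215]
```

The gap from jaw to specimen is about 58–61 mm. One plate would leave over 40 mm, so two are needed. Next is a closer look at the rack.

apply_moves(commands=[{"dx": 0.03, "dy": -0.304, "dz": -0.01, "yaw": 15.5}, {"dx": 0.03, "dy": -0.304, "dz": -0.01, "yaw": 15.5}, {"dx": 0.03, "dy": -0.304, "dz": -0.01, "yaw": 15.5}, {"dx": 0.03, "dy": -0.304, "dz": -0.01, "yaw": 15.5}, {"dx": 0.03, "dy": -0.304, "dz": -0.01, "yaw": 15.5}, {"dx": 0.03, "dy": -0.304, "dz": -0.01, "yaw": 15.5}, {"dx": 0.03, "dy": -0.304, "dz": -0.01, "yaw": 15.5}, {"dx": 0.03, "dy": -0.304, "dz": -0.01, "yaw": 15.5}, {"dx": 0.03, "dy": -0.304, "dz": -0.01, "yaw": 15.5}])

```text
schema error: expected keys dx, dy, dz, yaw, jaw
```

Run:
```python
from h import *
from cell import manip
np.set_printoptions(precision=4,suppress=True)
c=snap("wrist","w2");o=manip.get_obs(); print(o["time"],o["eef_pos"],o["joints"]);print(R.from_quat(o["tcp_rot"]).as_matrix())
im=c["image"][...,::-1]
cv2.imwrite("pics/w2z.png",cv2.resize(im[60:270,180:420],None,fx=2.8,fy=2.8,interpolation=cv2.INTER_CUBIC))
```

```text
1.45 [ 0.4698 -0.1328  0.2503] [ 0.1503  0.3433  0.0905  1.8986 -0.0377  0.9019 -1.2167]
[[-0.0008  0.0951 -0.9955]
 [-0.0007 -0.9955 -0.0951]
 [-1.      0.0006  0.0009]]
```

View pics/w2.png

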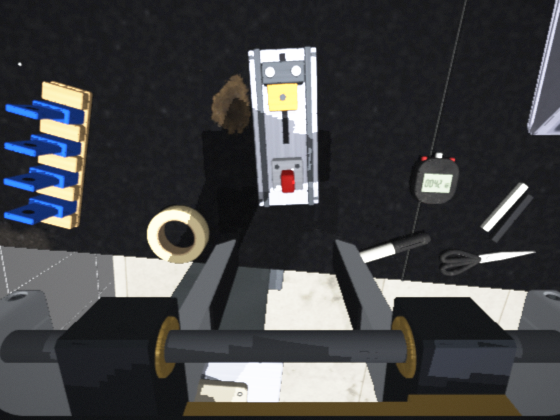

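View pics/w2z.png

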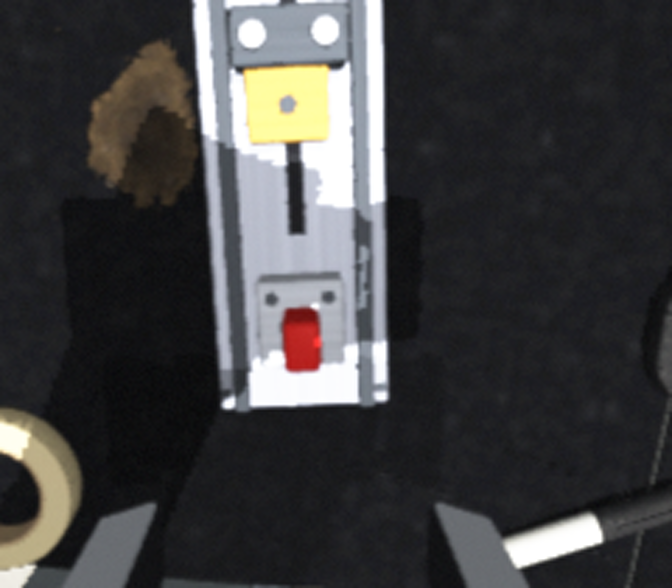

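The move was refused because every row needs all five keys, so this view is the same as before. I'll resend it.

apply_moves(commands=[{"dx": 0.03, "dy": -0.304, "dz": -0.01, "yaw": 15.5, "jaw": 0.06}, {"dx": 0.03, "dy": -0.304, "dz": -0.01, "yaw": 15.5, "jaw": 0.06}, {"dx": 0.03, "dy": -0.304, "dz": -0.01, "yaw": 15.5, "jaw": 0.06}, {"dx": 0.03, "dy": -0.304, "dz": -0.01, "yaw": 15.5, "jaw": 0.06}, {"dx": 0.03, "dy": -0.304, "dz": -0.01, "yaw": 15.5, "jaw": 0.06}, {"dx": 0.03, "dy": -0.304, "dz": -0.01, "yaw": 15.5, "jaw": 0.06}, {"dx": 0.03, "dy": -0.304, "dz": -0.01, "yaw": 15.5, "jaw": 0.06}, {"dx": 0.03, "dy": -0.304, "dz": -0.01, "yaw": 15.5, "jaw": 0.06}, {"dx": 0.03, "dy": -0.304, "dz": -0.01, "yaw": 15.5, "jaw": 0.06}, {"dx": 0.03, "dy": -0.304, "dz": -0.01, "yaw": 15.5, "jaw": 0.06}])

```text
time: 2.45
eef_pos: [0.4516, 0.1692, 0.2206]
tcp_rot: [0.704, -0.063, -0.704, -0.062]
force: [-0.3, -1.2, 0.1]
width: 0.0598
```

Run:
```python
from h import *
from cell import manip
np.set_printoptions(precision=4,suppress=True)
c=snap("wrist","w3");o=manip.get_obs(); print(o["time"],o["eef_pos"],o["joints"]);print(R.from_quat(o["tcp_rot"]).as_matrix())
im=c["image"][...,::-1]
cv2.imwrite("pics/w3z.png",cv2.resize(im[60:270,180:420],None,fx=2.8,fy=2.8,interpolation=cv2.INTER_CUBIC))
```

```text
2.5 [0.4515 0.1695 0.2207] [-0.4666  0.371   0.0659  1.9536 -0.0315  0.818  -2.132 ]
[[ 0.0003 -0.1767 -0.9843]
 [-0.0009 -0.9843  0.1767]
 [-1.      0.0008 -0.0004]]
```

View pics/w3.png

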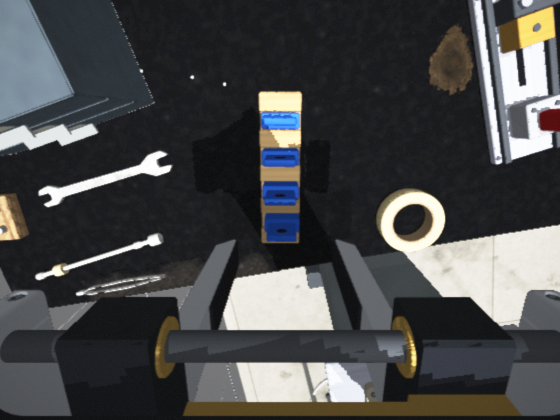

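View pics/w3z.png

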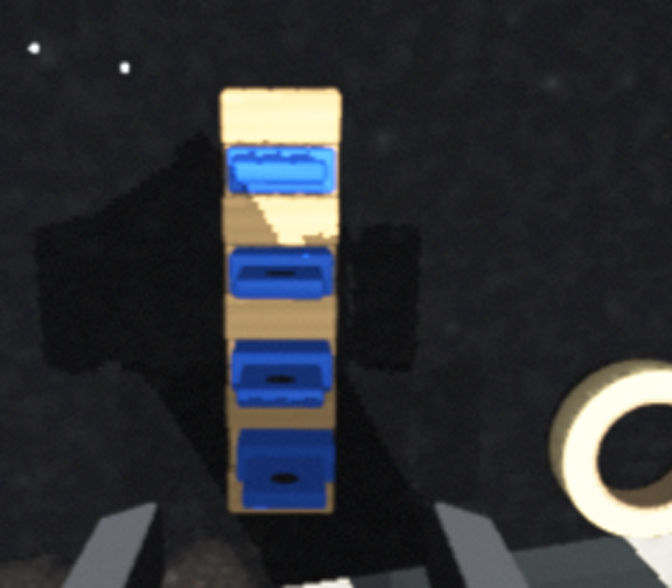

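The rack lies nearly along the tool axis, its rib tops spanning (258–302, 91–243) in the picture. I'll compute the plate centres from the rack outline and cross-check against the plates' blue masks.

Run:
```python
from h import *
np.set_printoptions(precision=4,suppress=True)
c=load("w3"); q=lambda x,y,h:onz(c,(180+x/2.8-.32,60+y/2.8-.32),h)[:2]
P=[q(*p,.0215) for p in [(220,88),(341,88),(333,512),(229,512)]]
print(np.array(P)); print([np.linalg.norm(P[i]-P[i-1]) for i in range(4)])
ctr=np.mean(P,0); ax=(P[0]+P[1]-P[2]-P[3]); yaw=np.arctan2(ax[1],ax[0]); print("rack",ctr,np.degrees(yaw))
u=np.array([np.cos(yaw),np.sin(yaw)])
for s in (63,21,-21,-63): print(s,ctr+u*s/1000)
im=c["image"]; hsv=cv2.cvtColor(im,cv2.COLOR_RGB2HSV)
m=cv2.inRange(hsv,(100,120,40),(125,255,255)); m[:, :240]=0; m[:,320:]=0; m[250:]=0
n,l,s,ce=cv2.connectedComponentsWithStats(m)
print(s[1:][s[1:,4]>60])
for st in s[1:][s[1:,4]>60]:
    x,y,w,h,_=st
    print("foot far-left/right @.04:",onz(c,(x,y),.040)[:2],onz(c,(x+w,y),.040)[:2], "near",onz(c,(x,y+h),.083)[:2],onz(c,(x+w,y+h),.083)[:2])
```

```text
[[0.5685 0.1802]
 [0.5596 0.131 ]
 [0.3741 0.1655]
 [0.3829 0.2141]]
[np.float64(0.18868167818314768), np.float64(0.05000144925893554), np.float64(0.1887039065107681), np.float64(0.04939431238487099)]
rack [0.4712 0.1727] -10.43380904552122
63 [0.5332 0.1613]
21 [0.4919 0.1689]
-21 [0.4506 0.1765]
-63 [0.4093 0.1841]
[[261 112  38  17 602]
 [262 148  37  19 635]
 [263 182  36  23 778]
 [265 213  35  29 901]]
foot far-left/right @.04: [0.5447 0.1804] [0.5371 0.1385] near [0.5273 0.1806] [0.5206 0.1432]
foot far-left/right @.04: [0.5055 0.1872] [0.4979 0.145 ] near [0.4897 0.1872] [0.4829 0.1495]
foot far-left/right @.04: [0.4661 0.1939] [0.4585 0.1516] near [0.4495 0.1943] [0.4426 0.1562]
foot far-left/right @.04: [0.4277 0.1992] [0.4201 0.1568] near [0.4071 0.2005] [0.4002 0.1622]
```

Plate 1 (second from the far end) is at about (0.4915, 0.168), yaw -10.3°. I'll descend onto its web and grip it.

apply_moves(commands=[{"dx": 0.03, "dy": -0.006, "dz": -0.04, "yaw": 0, "jaw": 0.06}, {"dx": 0.06, "dy": -0.006, "dz": -0.04, "yaw": 0, "jaw": 0.06}, {"dx": 0.1, "dy": -0.006, "dz": -0.04, "yaw": 0, "jaw": 0.06}, {"dx": 0.13, "dy": -0.006, "dz": -0.04, "yaw": 0, "jaw": 0.06}, {"dx": 0.155, "dy": -0.006, "dz": -0.04, "yaw": 0, "jaw": 0.06}, {"dx": 0.17, "dy": -0.006, "dz": -0.04, "yaw": 0, "jaw": 0.06}, {"dx": 0.17, "dy": -0.006, "dz": -0.04, "yaw": 0, "jaw": 0.06}, {"dx": 0.17, "dy": -0.006, "dz": -0.04, "yaw": 0, "jaw": 0.06}])

```text
time: 3.3
eef_pos: [0.4919, 0.17, 0.0508]
tcp_rot: [0.705, -0.062, -0.704, -0.062]
force: [0.3, -0.4, 0.4]
width: 0.0599
```

Run:
```python
from h import *
from cell import manip
np.set_printoptions(precision=4,suppress=True)
c=snap("wrist","w4");o=manip.get_obs(); print(o["time"],o["eef_pos"],o["force"])
im=c["image"][...,::-1]
```

```text
3.35 [0.4923 0.1705 0.0514] [-0.1071 -0.0779 -0.1602]
```

View pics/w4.png

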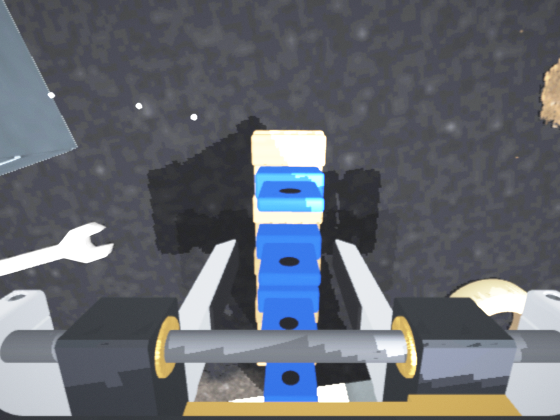

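Run:
```python
from h import *
np.set_printoptions(precision=4,suppress=True)
c=load("w4"); im=c["image"][...,::-1].copy()
T=np.array([.4923,.1705]); u=np.array([.9843,-.1767]); v=np.array([.1767,.9843])
for z in (.0514,.0702,.083):
  for d in (-.008,.008):
    for e in (-.03,.03):
      p=proj(c,[*(T+u*d+v*e),z]);
      cv2.circle(im,(int(round(p[0])),int(round(p[1]))),2,(0,255,0) if z==.0514 else (0,0,255) if z==.0702 else (255,0,255),-1)
for d in (-.004,.004):
  for e in (-.017,.017):
    p=proj(c,[*(T+u*d+v*e),.083]); cv2.circle(im,(int(round(p[0])),int(round(p[1]))),2,(0,255,255),-1); print(p)
cv2.imwrite("pics/w4z.png",cv2.resize(im[150:360,160:420],None,fx=2.8,fy=2.8,interpolation=cv2.INTER_CUBIC))
```

```text
[316.8702 285.0804]
[253.7718 284.9799]
[317.3353 271.6917]
[253.367  271.5883]
```

View pics/w4z.png

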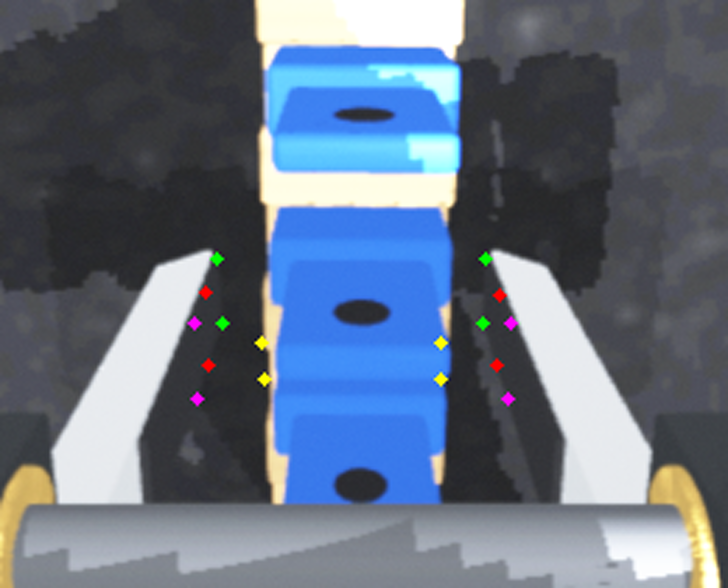

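The projected web outline matches the picture along x, and the plate sits about 2 mm to the right. I'll correct for that, grip, and lift.

apply_moves(commands=[{"dx": 0, "dy": 0.002, "dz": 0, "yaw": 0, "jaw": 0.06}, {"dx": 0, "dy": 0.002, "dz": 0, "yaw": 0, "jaw": 0.03}, {"dx": 0, "dy": 0.002, "dz": 0, "yaw": 0, "jaw": 0.025}, {"dx": 0, "dy": 0.002, "dz": 0, "yaw": 0, "jaw": 0.025}, {"dx": 0, "dy": 0.002, "dz": 0, "yaw": 0, "jaw": 0.025}, {"dx": 0, "dy": 0.002, "dz": 0, "yaw": 0, "jaw": 0.025}, {"dx": 0, "dy": 0.002, "dz": 0, "yaw": 0, "jaw": 0.025}], squeeze=20)

```text
time: 4.05
eef_pos: [0.4912, 0.1692, 0.0507]
tcp_rot: [0.705, -0.061, -0.704, -0.061]
force: [-1.5, 0.7, 3.6]
width: 0.034
```

apply_moves(commands=[{"dx": -0.03, "dy": 0.002, "dz": 0, "yaw": 0, "jaw": 0.025}, {"dx": -0.06, "dy": 0.002, "dz": 0, "yaw": 0, "jaw": 0.025}, {"dx": -0.1, "dy": 0.002, "dz": 0, "yaw": 0, "jaw": 0.025}, {"dx": -0.14, "dy": 0.002, "dz": 0, "yaw": 0, "jaw": 0.025}, {"dx": -0.14, "dy": 0.002, "dz": 0, "yaw": 0, "jaw": 0.025}])

```text
time: 4.55
eef_pos: [0.4941, 0.1684, 0.1951]
tcp_rot: [0.708, -0.06, -0.701, -0.063]
force: [-0.3, -0.6, -1.4]
width: 0.0338
```

Run:
```python
from h import *
from cell import manip
np.set_printoptions(precision=4,suppress=True)
o=manip.get_obs(); print(o["time"],o["eef_pos"],o["width"],R.from_quat(o["tcp_rot"]).as_matrix()[:,1])
c=load("w2"); im=c["image"][...,::-1]
cv2.imwrite("pics/w2zz.png",cv2.resize(im[40:215,235:335],None,fx=7,fy=7,interpolation=cv2.INTER_CUBIC)[:600])
cv2.imwrite("pics/w2zy.png",cv2.resize(im[40:215,235:335],None,fx=7,fy=7,interpolation=cv2.INTER_CUBIC)[600:])
```

```text
4.55 [0.4941 0.1684 0.1951] 0.033813411149867884 [-0.1725 -0.985  -0.0052]
```

View pics/w2zz.png

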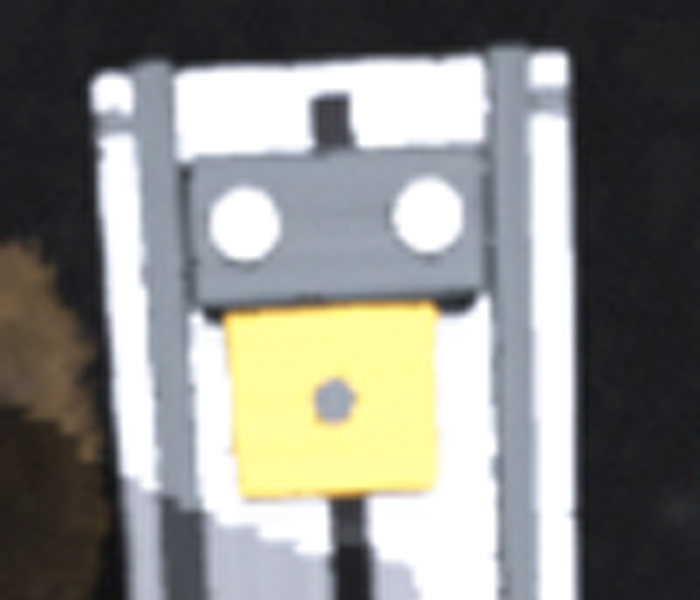

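View pics/w2zy.png

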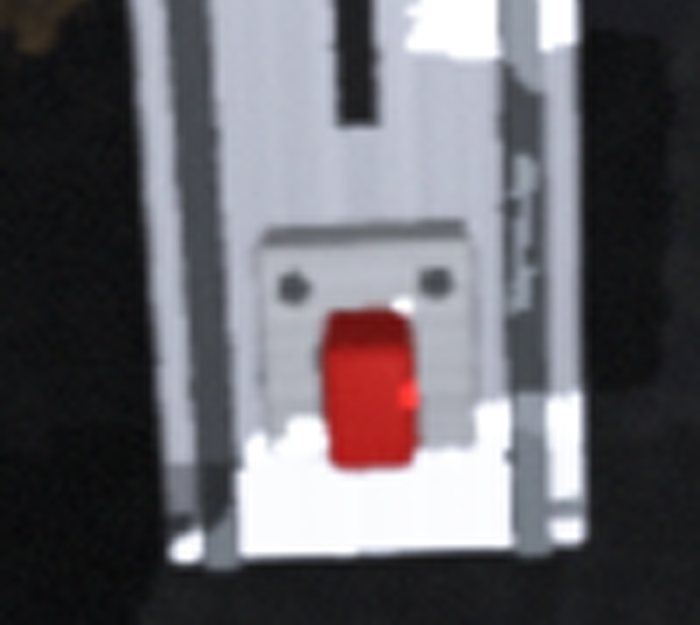

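The jaw's top front edge is at zoomed row 840–847, with its dark front face above it. The post top is at rows 947–1068 and the specimen's jaw-side edge at row 495. Now I'll work out precise positions.

Run:
```python
from h import *
np.set_printoptions(precision=4,suppress=True)
c=load("w2"); q=lambda x,y,h:onz(c,(235+x/7-.43,40+y/7-.43),h)[:2]
sp=[q(*p,.042) for p in [(242,498),(437,492),(435,305),(227,312)]]
jw=[q(*p,.042) for p in [(262,847),(472,837)]]
po=[q(*p,.082) for p in [(325,947),(413,947),(412,1068),(330,1068)]]
rl=[q(*p,.020) for p in [(173,70),(237,1160)]]; rr=[q(*p,.020) for p in [(488,60),(512,1150)]]
yl=rl[0]-rl[1]; yr=rr[0]-rr[1]
yaw=np.mean([np.arctan2(d[1],d[0]) for d in (yl,yr)]); print("yaw",[np.degrees(np.arctan2(d[1],d[0])) for d in (yl,yr)])
u=np.array([np.cos(yaw),np.sin(yaw)]);v=np.array([-u[1],u[0]])
O=np.mean(rl+rr,0); print("O",O)
f=lambda P:np.array([(p-O)@np.c_[u,v] for p in P])*1000
print("spec",f(sp),"\njaw",f(jw),"\npost",f(po),"\nrails",f(rl),f(rr))
print("post ctr",np.mean(po,0),"jaw mid",np.mean(jw,0),"spec front mid",np.mean(sp[:2],0))
np.savez("clamp.npz",O=O,u=u,v=v)
```

```text
yaw [np.float64(7.864108384192696), np.float64(7.91189947234068)]
O [ 0.5353 -0.1254]
spec [[ 26.7204  18.1907]
 [ 26.3092 -15.3829]
 [ 56.2474 -15.9638]
 [ 56.604   19.0356]] 
jaw [[-33.2176  17.9594]
 [-32.9998 -19.8615]] 
post [[-44.7472   6.6355]
 [-45.3467  -7.7464]
 [-65.6401  -6.8943]
 [-65.0719   6.7256]] 
rails [[ 98.1089  27.1952]
 [-97.6534  27.2769]] [[ 97.4146 -27.1953]
 [-97.87   -27.2768]]
post ctr [ 0.4807 -0.1333] jaw mid [ 0.5027 -0.1309] spec front mid [ 0.5614 -0.1204]
```

The clamp axes are yaw 7.9°, and the rail spacing reads 54.4 mm against 54 true. The gap is 59.6 mm, so two plates it is. I'll carry plate 1 above its spot, 15 mm along the clamp from my reference point.

apply_moves(commands=[{"dx": 0, "dy": 0.015, "dz": -0.006, "yaw": -2, "jaw": 0.025}, {"dx": 0, "dy": 0.045, "dz": -0.018, "yaw": -4, "jaw": 0.025}, {"dx": 0, "dy": 0.08, "dz": -0.03, "yaw": -7, "jaw": 0.025}, {"dx": 0, "dy": 0.12, "dz": -0.045, "yaw": -10, "jaw": 0.025}, {"dx": 0, "dy": 0.16, "dz": -0.06, "yaw": -13, "jaw": 0.025}, {"dx": 0, "dy": 0.2, "dz": -0.075, "yaw": -15, "jaw": 0.025}, {"dx": 0, "dy": 0.235, "dz": -0.09, "yaw": -17, "jaw": 0.025}, {"dx": 0, "dy": 0.26, "dz": -0.1, "yaw": -17.8, "jaw": 0.025}, {"dx": 0, "dy": 0.272, "dz": -0.106, "yaw": -17.8, "jaw": 0.025}, {"dx": 0, "dy": 0.278, "dz": -0.1085, "yaw": -17.8, "jaw": 0.025}, {"dx": 0, "dy": 0.278, "dz": -0.1085, "yaw": -17.8, "jaw": 0.025}, {"dx": 0, "dy": 0.278, "dz": -0.1085, "yaw": -17.8, "jaw": 0.025}])

```text
time: 5.75
eef_pos: [0.5495, -0.1233, 0.1902]
tcp_rot: [-0.705, -0.05, 0.706, -0.049]
force: [-0.3, -0.6, -0.6]
width: 0.0341
```

```bash
cat > look.py <<'E'
import sys
from h import *
from cell import manip
np.set_printoptions(precision=4,suppress=True)
cam,n=sys.argv[1:3]
c=snap(cam,n);o=manip.get_obs(); Y=R.from_quat(o["tcp_rot"]).as_matrix()
K=np.load("clamp.npz"); loc=(np.array(o["eef_pos"])[:2]-K["O"])@np.c_[K["u"],K["v"]]*1000
print(o["time"],o["eef_pos"],"clamp-local",loc,"tooly ang",np.degrees(np.arctan2(Y[1,1],Y[0,1])),"tilt",Y[2,1:],"F",o["force"],"w",o["width"])
E
python3 look.py wrist w5
```

```text
5.8 [ 0.5495 -0.1232  0.1904] clamp-local [14.3835  0.214 ] tooly ang -81.97826761375772 tilt [-0.0011  0.0003] F [-0.3695 -0.2061 -0.153 ] w 0.033441485274853654
```

View pics/w5.png

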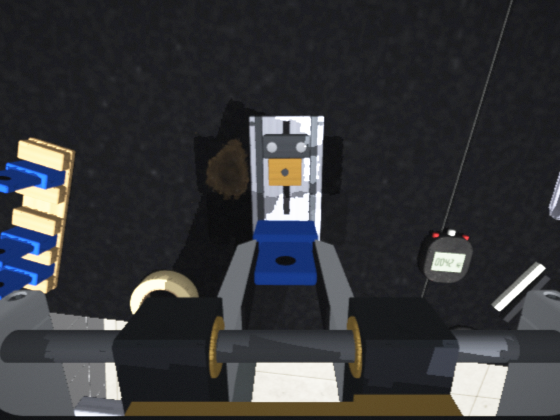

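Run:
```python
from h import *
np.set_printoptions(precision=4,suppress=True)
c=load("w5"); im=c["image"][...,::-1].copy()
K=np.load("clamp.npz");O,u,v=K["O"],K["u"],K["v"]; T=np.array([.5495,-.1232]);z0=.1904
big=cv2.resize(im[100:300,225:345],None,fx=4,fy=4,interpolation=cv2.INTER_CUBIC)[:,:]
def dot(P,col):
    p=proj(c,P); x,y=(p-[225,100]+.5)*4-.5; cv2.circle(big,(int(round(x)),int(round(y))),3,col,-1)
for d in (-.004,.004):
  for e in (-.017,.017): dot([*(T+u*d+v*e),z0+.0322],(0,255,255))
for e in (-.022,.022): dot([*(T+u*.009+v*e),z0-.0108],(0,255,0)); dot([*(T+u*.009+v*e),z0-.0428],(0,0,255))
for a in (.0265,.0565):
  for e in (-.0168,.0188): dot([*(O+u*a+v*e),.042],(255,0,255))
for a in (.098,.05,0):
  for e in (-.027,.027): dot([*(O+u*a+v*e),.02],(255,255,0))
cv2.imwrite("pics/w5z.png",big[:600]); cv2.imwrite("pics/w5y.png",big[400:])
```

View pics/w5z.png

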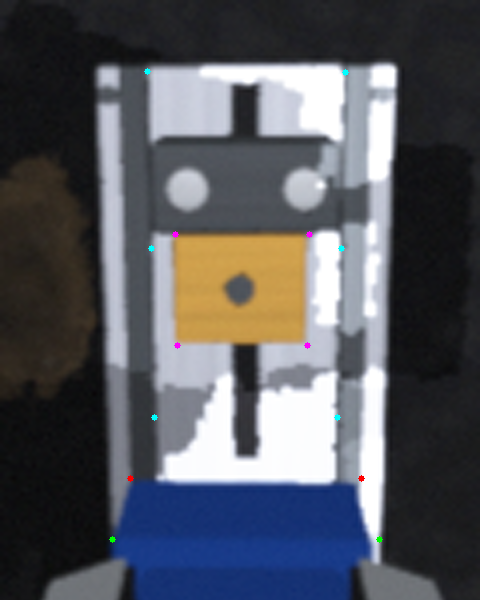

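View pics/w5y.png

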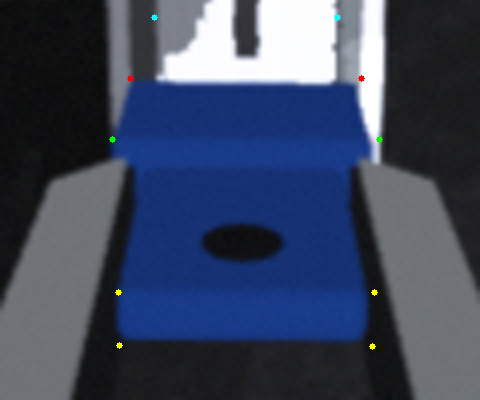

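The plate in hand matches the prediction to about 1 mm and leaves roughly 4 mm to the specimen. I'll lower it with a small correction, slowing at the end.

apply_moves(commands=[{"dx": 0.03, "dy": 0.001, "dz": -0.0015, "yaw": 0, "jaw": 0.025}, {"dx": 0.06, "dy": 0.001, "dz": -0.0015, "yaw": 0, "jaw": 0.025}, {"dx": 0.09, "dy": 0.001, "dz": -0.0015, "yaw": 0, "jaw": 0.025}, {"dx": 0.11, "dy": 0.001, "dz": -0.0015, "yaw": 0, "jaw": 0.025}, {"dx": 0.12, "dy": 0.001, "dz": -0.0015, "yaw": 0, "jaw": 0.025}, {"dx": 0.127, "dy": 0.001, "dz": -0.0015, "yaw": 0, "jaw": 0.025}, {"dx": 0.13, "dy": 0.001, "dz": -0.0015, "yaw": 0, "jaw": 0.025}, {"dx": 0.132, "dy": 0.001, "dz": -0.0015, "yaw": 0, "jaw": 0.025}, {"dx": 0.133, "dy": 0.001, "dz": -0.0015, "yaw": 0, "jaw": 0.025}, {"dx": 0.134, "dy": 0.001, "dz": -0.0015, "yaw": 0, "jaw": 0.025}, {"dx": 0.134, "dy": 0.001, "dz": -0.0015, "yaw": 0, "jaw": 0.025}])

```text
time: 6.9
eef_pos: [0.5515, -0.1262, 0.0568]
tcp_rot: [0.706, 0.048, -0.705, 0.049]
force: [0.3, -0.3, -0.2]
width: 0.0339
```

```bash
python3 look.py wrist w6
```

```text
6.95 [ 0.5515 -0.1262  0.0568] clamp-local [15.8988 -3.0498] tooly ang -82.13606284783081 tilt [ 0.0002 -0.0006] F [-0.0115 -0.5081 -0.5008] w 0.033746850089874304
```

View pics/w6.png

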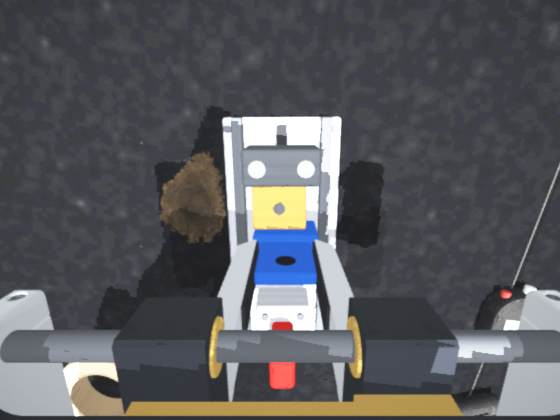

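No contact force yet at z=0.0568. The plate sits about 3 mm to the right of the clamp centre line, so I'll correct that and set it down.

apply_moves(commands=[{"dx": 0, "dy": -0.003, "dz": 0, "yaw": 0, "jaw": 0.025}, {"dx": 0, "dy": -0.003, "dz": 0, "yaw": 0, "jaw": 0.025}, {"dx": 0.001, "dy": -0.003, "dz": 0, "yaw": 0, "jaw": 0.025}, {"dx": 0.002, "dy": -0.003, "dz": 0, "yaw": 0, "jaw": 0.025}, {"dx": 0.002, "dy": -0.003, "dz": 0, "yaw": 0, "jaw": 0.025}])

```text
time: 7.45
eef_pos: [0.551, -0.1232, 0.0547]
tcp_rot: [0.706, 0.048, -0.705, 0.048]
force: [-0.5, 0.4, 1.5]
width: 0.0336
```

```bash
python3 look.py wrist w7
python3 - <<'E'
from h import *
im=load("w7")["image"][...,::-1]
cv2.imwrite("pics/w7z.png",cv2.resize(im[110:290,210:360],None,fx=3.3,fy=3.3,interpolation=cv2.INTER_CUBIC))
E
```

```text
7.5 [ 0.551  -0.1232  0.0547] clamp-local [15.8104  0.0772] tooly ang -82.13134769610426 tilt [-0.     -0.0002] F [-1.0562  0.6382  1.907 ] w 0.03374600404504781
```

View pics/w7z.png

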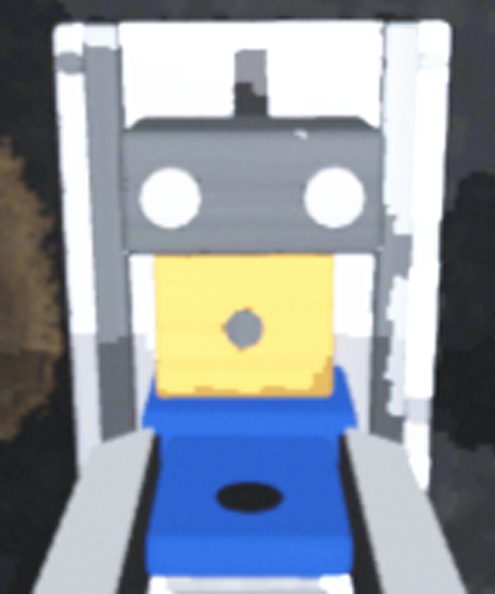

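Run:
```python
from h import *
np.set_printoptions(precision=2,suppress=True)
K=np.load("clamp.npz");c=load("w7")
q=lambda x,y,h:(onz(c,(210+x/3.3-.35,110+y/3.3-.35),h)[:2]-K["O"])@np.c_[K["u"],K["v"]]*1000
print("foot bottom front",q(155,366,.012),q(346,366,.012)); print("spec front top",q(157,397,.042),q(332,395,.042),"back",q(155,255,.042),q(333,255,.042))
print("foot top front?",q(145,402,.044),q(354,402,.044),"web top rear",q(147,575,.087),q(352,575,.087))
print("foot bottom L/R",q(134,448,.02),q(372,448,.02))
```

```text
foot bottom front [23.77 22.43] [ 23.73 -21.73]
spec front top [27.26 19.25] [ 27.65 -16.04] back [56.5  18.86] [ 56.47 -15.6 ]
foot top front? [26.94 21.48] [ 26.9  -20.29] web top rear [13.09 17.32] [ 13.06 -16.07]
foot bottom L/R [ 6.73 26.97] [  6.67 -27.37]
```

The foot sits flat and square with about 3 mm to the specimen, and contact force is about 2 N. I'll release and go up.

apply_moves(commands=[{"dx": 0, "dy": 0, "dz": 0, "yaw": 0, "jaw": 0.052}, {"dx": 0, "dy": 0, "dz": 0, "yaw": 0, "jaw": 0.052}, {"dx": 0, "dy": 0, "dz": 0, "yaw": 0, "jaw": 0.052}, {"dx": 0, "dy": 0, "dz": 0, "yaw": 0, "jaw": 0.052}, {"dx": -0.01, "dy": 0, "dz": 0, "yaw": 0, "jaw": 0.052}, {"dx": -0.03, "dy": 0, "dz": 0, "yaw": 0, "jaw": 0.052}, {"dx": -0.07, "dy": 0, "dz": 0, "yaw": 0, "jaw": 0.06}, {"dx": -0.11, "dy": 0, "dz": 0, "yaw": 0, "jaw": 0.06}, {"dx": -0.14, "dy": 0, "dz": 0, "yaw": 0, "jaw": 0.06}, {"dx": -0.14, "dy": 0, "dz": 0, "yaw": 0, "jaw": 0.06}])

```text
time: 8.5
eef_pos: [0.554, -0.1238, 0.1996]
tcp_rot: [0.709, 0.048, -0.702, 0.049]
force: [0.3, -0.1, -0.3]
width: 0.06
```

```bash
python3 look.py wrist w8
```

```text
8.55 [ 0.5523 -0.1235  0.1972] clamp-local [17.1185 -0.448 ] tooly ang -82.13688240764752 tilt [ 0.0016 -0.005 ] F [ 0.26    0.4231 -0.2715] w 0.06020915871555445
```

View pics/w8.png

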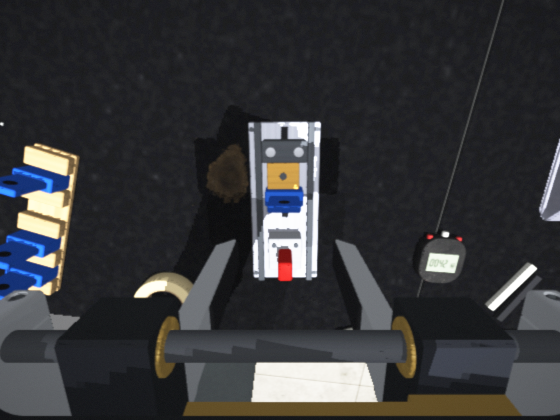

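Plate 1 stands upright and square at (284,200), just behind the specimen. Next is plate 0, the far groove.

apply_moves(commands=[{"dx": 0, "dy": -0.02, "dz": 0, "yaw": 2, "jaw": 0.06}, {"dx": 0, "dy": -0.06, "dz": -0.005, "yaw": 5, "jaw": 0.06}, {"dx": 0, "dy": -0.1, "dz": -0.008, "yaw": 8, "jaw": 0.06}, {"dx": 0, "dy": -0.145, "dz": -0.011, "yaw": 12, "jaw": 0.06}, {"dx": 0, "dy": -0.19, "dz": -0.015, "yaw": 16, "jaw": 0.06}, {"dx": 0, "dy": -0.23, "dz": -0.018, "yaw": 18.2, "jaw": 0.06}, {"dx": 0, "dy": -0.265, "dz": -0.02, "yaw": 18.2, "jaw": 0.06}, {"dx": 0.02, "dy": -0.284, "dz": -0.0215, "yaw": 18.2, "jaw": 0.06}, {"dx": 0.05, "dy": -0.284, "dz": -0.0215, "yaw": 18.2, "jaw": 0.06}, {"dx": 0.07, "dy": -0.284, "dz": -0.0215, "yaw": 18.2, "jaw": 0.06}, {"dx": 0.08, "dy": -0.284, "dz": -0.0215, "yaw": 18.2, "jaw": 0.06}, {"dx": 0.08, "dy": -0.284, "dz": -0.0215, "yaw": 18.2, "jaw": 0.06}])

```text
time: 9.75
eef_pos: [0.5317, 0.1605, 0.1126]
tcp_rot: [-0.703, 0.064, 0.706, 0.063]
force: [0.0, -0.3, 0.1]
width: 0.06
```

```bash
python3 look.py wrist w9
python3 - <<'E'
from h import *
from cell import manip
c=load("w9"); im=c["image"][...,::-1].copy(); o=manip.get_obs(); T=o["eef_pos"][:2]; Y=R.from_quat(o["tcp_rot"]).as_matrix(); u=-Y[:2,2]; v=-Y[:2,1]
for d in (-.004,.004):
  for e in (-.017,.017):
    p=proj(c,[*(T+u*d+v*e),.083]); cv2.circle(im,(int(round(p[0])),int(round(p[1]))),1,(0,255,255),-1); print(p)
cv2.imwrite("pics/w9z.png",cv2.resize(im[110:330,170:400],None,fx=2.6,fy=2.6,interpolation=cv2.INTER_CUBIC))
E
```

```text
9.8 [0.5327 0.1607 0.1138] clamp-local [ 36.6891 283.7176] tooly ang -100.34976985371944 tilt [0.001  0.0016] F [ 0.6025  0.2292 -0.9472] w 0.059976813963434114
[308.65249226 239.99931922]
[262.18902748 240.05357864]
[308.88882537 229.73661907]
[261.94874127 229.78876081]
```

View pics/w9z.png

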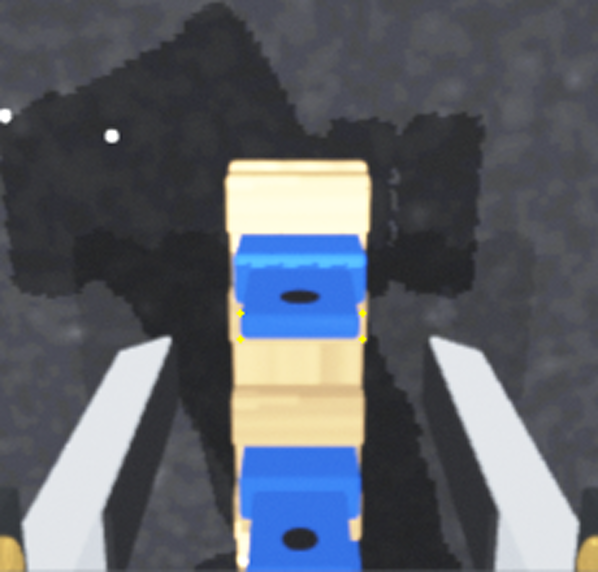

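The projected web outline (yellow) lies on the plate's web top. I'll descend, grip and lift.

apply_moves(commands=[{"dx": 0.025, "dy": 0, "dz": 0, "yaw": 0, "jaw": 0.06}, {"dx": 0.05, "dy": 0, "dz": 0, "yaw": 0, "jaw": 0.06}, {"dx": 0.063, "dy": 0, "dz": 0, "yaw": 0, "jaw": 0.06}, {"dx": 0.063, "dy": 0, "dz": 0, "yaw": 0, "jaw": 0.06}, {"dx": 0.063, "dy": 0, "dz": 0, "yaw": 0, "jaw": 0.06}, {"dx": 0.063, "dy": 0, "dz": 0, "yaw": 0, "jaw": 0.025}, {"dx": 0.063, "dy": 0, "dz": 0, "yaw": 0, "jaw": 0.025}, {"dx": 0.063, "dy": 0, "dz": 0, "yaw": 0, "jaw": 0.025}, {"dx": 0.063, "dy": 0, "dz": 0, "yaw": 0, "jaw": 0.025}, {"dx": 0.063, "dy": 0, "dz": 0, "yaw": 0, "jaw": 0.025}, {"dx": 0.063, "dy": 0, "dz": 0, "yaw": 0, "jaw": 0.025}], squeeze=20)

```text
time: 10.9
eef_pos: [0.5336, 0.1611, 0.0519]
tcp_rot: [0.704, -0.064, -0.704, -0.064]
force: [0.1, -1.2, 4.8]
width: 0.034
```

```bash
python3 look.py wrist w10
```

```text
10.95 [0.5336 0.1611 0.0519] clamp-local [ 37.6073 284.0284] tooly ang -100.33433529099968 tilt [-0.0003 -0.0007] F [-0.8721  0.0411  4.7424] w 0.03371046635137292
```

apply_moves(commands=[{"dx": -0.02, "dy": 0, "dz": 0, "yaw": 0, "jaw": 0.025}, {"dx": -0.05, "dy": 0, "dz": 0, "yaw": 0, "jaw": 0.025}, {"dx": -0.09, "dy": 0, "dz": 0, "yaw": 0, "jaw": 0.025}, {"dx": -0.125, "dy": 0.01, "dz": -0.003, "yaw": 0, "jaw": 0.025}, {"dx": -0.14, "dy": 0.04, "dz": -0.008, "yaw": -4, "jaw": 0.025}, {"dx": -0.14, "dy": 0.08, "dz": -0.014, "yaw": -8, "jaw": 0.025}, {"dx": -0.14, "dy": 0.125, "dz": -0.022, "yaw": -12, "jaw": 0.025}, {"dx": -0.14, "dy": 0.17, "dz": -0.03, "yaw": -15, "jaw": 0.025}, {"dx": -0.14, "dy": 0.215, "dz": -0.037, "yaw": -18.2, "jaw": 0.025}, {"dx": -0.14, "dy": 0.25, "dz": -0.043, "yaw": -18.2, "jaw": 0.025}, {"dx": -0.14, "dy": 0.272, "dz": -0.046, "yaw": -18.2, "jaw": 0.025}, {"dx": -0.14, "dy": 0.283, "dz": -0.0475, "yaw": -18.2, "jaw": 0.025}])

```text
time: 12.15
eef_pos: [0.5284, -0.1287, 0.1911]
tcp_rot: [-0.705, -0.047, 0.706, -0.047]
force: [-0.1, -1.1, -1.2]
width: 0.0335
```

apply_moves(commands=[{"dx": 0, "dy": 0, "dz": 0, "yaw": 0, "jaw": 0.025}, {"dx": 0, "dy": 0, "dz": 0, "yaw": 0, "jaw": 0.025}, {"dx": 0, "dy": 0, "dz": 0, "yaw": 0, "jaw": 0.025}])

```text
time: 12.45
eef_pos: [0.5295, -0.1236, 0.1914]
tcp_rot: [-0.705, -0.05, 0.705, -0.049]
force: [-0.1, 0.5, -0.1]
width: 0.034
```

```bash
python3 look.py wrist w11
```

```text
12.5 [ 0.5295 -0.1238  0.1914] clamp-local [-5.5336  2.3983] tooly ang -81.96002534922151 tilt [-0.0009 -0.0001] F [-0.116  -0.2849 -0.5842] w 0.03390988120086785
```

View pics/w11.png

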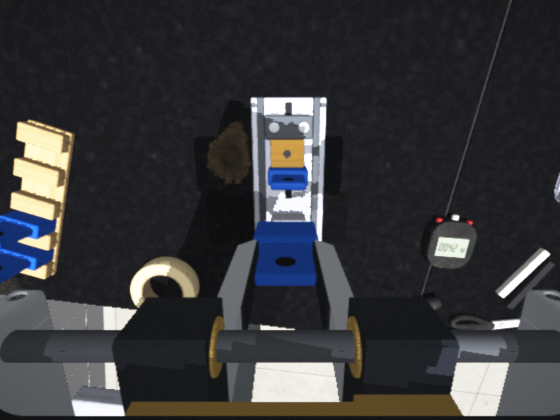

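apply_moves(commands=[{"dx": 0.03, "dy": 0, "dz": 0, "yaw": 0, "jaw": 0.025}, {"dx": 0.06, "dy": 0, "dz": 0, "yaw": 0, "jaw": 0.025}, {"dx": 0.08, "dy": 0, "dz": 0, "yaw": 0, "jaw": 0.025}, {"dx": 0.09, "dy": 0, "dz": 0, "yaw": 0, "jaw": 0.025}, {"dx": 0.09, "dy": 0, "dz": 0, "yaw": 0, "jaw": 0.025}, {"dx": 0.09, "dy": 0, "dz": 0, "yaw": 0, "jaw": 0.025}])

```text
time: 13.1
eef_pos: [0.53, -0.1255, 0.1021]
tcp_rot: [0.706, 0.049, -0.705, 0.049]
force: [-0.2, -0.2, -0.5]
width: 0.0336
```

```bash
python3 look.py wrist w12;  python3 - <<'E'
from h import *
im=load("w12")["image"][...,::-1]
cv2.imwrite("pics/w12z.png",cv2.resize(im[90:290,210:360],None,fx=3,fy=3,interpolation=cv2.INTER_CUBIC))
E
```

```text
13.15 [ 0.5302 -0.1257  0.1025] clamp-local [-5.078   0.4193] tooly ang -82.09934835876102 tilt [ 0.0005 -0.0019] F [-0.7628  0.2275 -0.1843] w 0.033632835693225095
```

View pics/w12z.png

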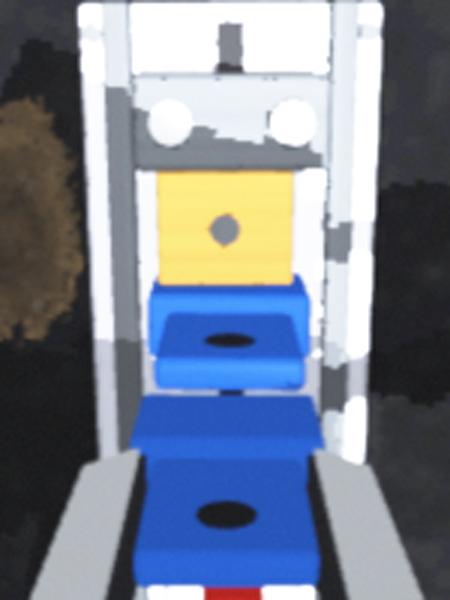

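Run:
```python
from h import *
np.set_printoptions(precision=2,suppress=True)
K=np.load("clamp.npz");c=load("w12")
q=lambda x,y,h:(onz(c,(210+x/3-.33,90+y/3-.33),h)[:2]-K["O"])@np.c_[K["u"],K["v"]]*1000
print("A web rear",q(156,388,.087),q(304,388,.087),"front",q(156,359,.087),q(304,358,.087))
h=.1025
print("B web rear",q(137,585,h+.0322),q(317,585,h+.0322),"front",q(137,548,h+.0322),q(319,548,h+.0322),"foot bottom front",q(145,397,h-.0428),q(310,397,h-.0428))
```

```text
A web rear [13.   16.93] [ 12.99 -15.99] front [19.72 16.78] [ 19.94 -15.82]
B web rear [-8.4 17.3] [ -8.41 -14.93] front [-1.05 17.1 ] [ -1.06 -15.08] foot bottom front [ 1.59 21.97] [  1.58 -20.  ]
```

The feet will be about 3 mm apart. I'll set plate 0 down.

apply_moves(commands=[{"dx": 0.015, "dy": 0, "dz": 0, "yaw": 0, "jaw": 0.025}, {"dx": 0.03, "dy": 0, "dz": 0, "yaw": 0, "jaw": 0.025}, {"dx": 0.038, "dy": 0, "dz": 0, "yaw": 0, "jaw": 0.025}, {"dx": 0.042, "dy": 0, "dz": 0, "yaw": 0, "jaw": 0.025}, {"dx": 0.043, "dy": 0, "dz": 0, "yaw": 0, "jaw": 0.025}, {"dx": 0.044, "dy": 0, "dz": 0, "yaw": 0, "jaw": 0.025}, {"dx": 0.044, "dy": 0, "dz": 0, "yaw": 0, "jaw": 0.025}])

```text
time: 13.85
eef_pos: [0.5296, -0.1259, 0.0579]
tcp_rot: [0.706, 0.048, -0.705, 0.049]
force: [-1.1, -1.3, 0.0]
width: 0.0339
```

```bash
python3 look.py wrist w13;  python3 - <<'E'
from h import *
im=load("w13")["image"][...,::-1]
cv2.imwrite("pics/w13z.png",cv2.resize(im[90:290,210:360],None,fx=3,fy=3,interpolation=cv2.INTER_CUBIC))
E
```

```text
13.9 [ 0.5296 -0.1259  0.0579] clamp-local [-5.7206  0.2761] tooly ang -82.13150229859487 tilt [ 0.0003 -0.0008] F [ 0.2589  0.1815 -1.573 ] w 0.03380918049540389
```

View pics/w13z.png

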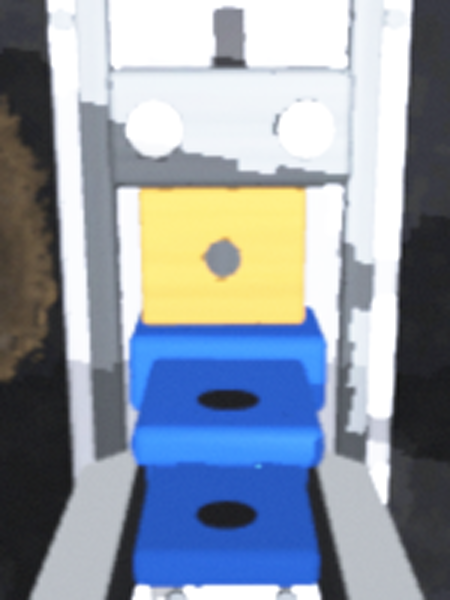

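Aligned behind plate 1 with no contact yet. I'll lower the last millimetres.

apply_moves(commands=[{"dx": 0.001, "dy": 0, "dz": 0, "yaw": 0, "jaw": 0.025}, {"dx": 0.002, "dy": 0, "dz": 0, "yaw": 0, "jaw": 0.025}, {"dx": 0.002, "dy": 0, "dz": 0, "yaw": 0, "jaw": 0.025}, {"dx": 0.003, "dy": 0, "dz": 0, "yaw": 0, "jaw": 0.025}, {"dx": 0.003, "dy": 0, "dz": 0, "yaw": 0, "jaw": 0.025}])

```text
time: 14.4
eef_pos: [0.5297, -0.1261, 0.0557]
tcp_rot: [0.706, 0.048, -0.705, 0.049]
force: [-2.0, 0.6, 11.8]
width: 0.0339
```

```bash
python3 look.py wrist w14
```

```text
14.45 [ 0.5297 -0.1261  0.0557] clamp-local [-5.6608  0.0965] tooly ang -82.14556375795652 tilt [ 0.0005 -0.0011] F [-1.962   0.0766 11.5127] w 0.034020027184854945
```

Firm contact (11.5 N) at the expected height. I'll ease off 1 mm, release and go up.

apply_moves(commands=[{"dx": -0.001, "dy": 0, "dz": 0, "yaw": 0, "jaw": 0.025}, {"dx": -0.001, "dy": 0, "dz": 0, "yaw": 0, "jaw": 0.052}, {"dx": -0.001, "dy": 0, "dz": 0, "yaw": 0, "jaw": 0.052}, {"dx": -0.001, "dy": 0, "dz": 0, "yaw": 0, "jaw": 0.052}, {"dx": -0.001, "dy": 0, "dz": 0, "yaw": 0, "jaw": 0.052}, {"dx": -0.01, "dy": 0, "dz": 0, "yaw": 0, "jaw": 0.052}, {"dx": -0.03, "dy": 0, "dz": 0, "yaw": 0, "jaw": 0.052}, {"dx": -0.06, "dy": 0, "dz": 0, "yaw": 0, "jaw": 0.052}, {"dx": -0.1, "dy": 0, "dz": 0.02, "yaw": 0, "jaw": 0.05}, {"dx": -0.12, "dy": 0, "dz": 0.05, "yaw": 0, "jaw": 0.05}, {"dx": -0.12, "dy": 0, "dz": 0.05, "yaw": 0, "jaw": 0.05}, {"dx": -0.12, "dy": 0, "dz": 0.05, "yaw": 0, "jaw": 0.05}])

```text
time: 15.65
eef_pos: [0.4802, -0.1328, 0.1755]
tcp_rot: [0.706, 0.048, -0.705, 0.049]
force: [1.0, 0.0, -0.3]
width: 0.0499
```

```bash
python3 look.py wrist w15;  python3 - <<'E'
from h import *
im=load("w15")["image"][...,::-1]
cv2.imwrite("pics/w15z.png",cv2.resize(im[80:260,210:360],None,fx=3.3,fy=3.3,interpolation=cv2.INTER_CUBIC))
E
```

```text
15.7 [ 0.4804 -0.1325  0.1747] clamp-local [-55.3498   0.487 ] tooly ang -82.1190869684316 tilt [ 0.0001 -0.0013] F [-0.0698 -0.044  -0.8198] w 0.05001550543823524
```

View pics/w15z.png

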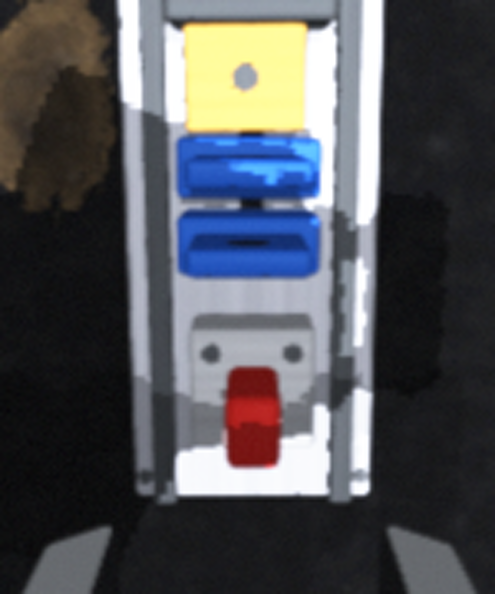

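Both plates stand upright and square with clear gaps, the specimen is unmoved, and the red post is directly below the tool. I'll descend and grip the post.

apply_moves(commands=[{"dx": 0.03, "dy": 0, "dz": 0, "yaw": 0, "jaw": 0.05}, {"dx": 0.06, "dy": 0, "dz": 0, "yaw": 0, "jaw": 0.05}, {"dx": 0.09, "dy": 0, "dz": 0, "yaw": 0, "jaw": 0.05}, {"dx": 0.11, "dy": 0, "dz": 0, "yaw": 0, "jaw": 0.05}, {"dx": 0.12, "dy": 0, "dz": 0, "yaw": 0, "jaw": 0.05}, {"dx": 0.124, "dy": 0, "dz": 0, "yaw": 0, "jaw": 0.05}, {"dx": 0.124, "dy": 0, "dz": 0, "yaw": 0, "jaw": 0.05}, {"dx": 0.124, "dy": 0, "dz": 0, "yaw": 0, "jaw": 0.05}])

```text
time: 16.5
eef_pos: [0.4805, -0.1327, 0.0511]
tcp_rot: [0.706, 0.048, -0.705, 0.049]
force: [-0.1, 0.2, -0.6]
width: 0.0504
```

```bash
python3 look.py wrist w16
```

```text
16.55 [ 0.4805 -0.1328  0.0513] clamp-local [-55.2941   0.1647] tooly ang -82.12970781717742 tilt [ 0.0006 -0.0017] F [-1.0317  0.6677 -0.373 ] w 0.050000651958398354
```

View pics/w16.png

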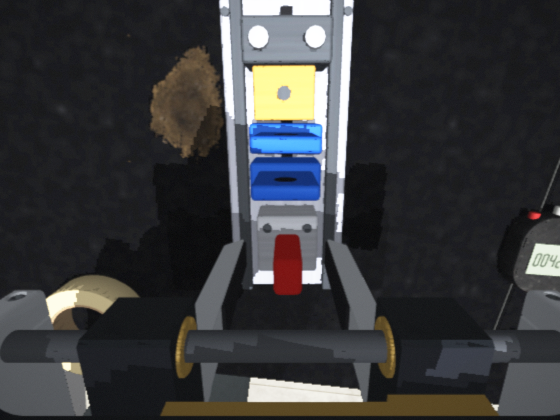

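The post is centred between the fingers. I'll grip it.

apply_moves(commands=[{"dx": 0, "dy": 0, "dz": 0, "yaw": 0, "jaw": 0.03}, {"dx": 0, "dy": 0, "dz": 0, "yaw": 0, "jaw": 0.01}, {"dx": 0, "dy": 0, "dz": 0, "yaw": 0, "jaw": 0.008}, {"dx": 0, "dy": 0, "dz": 0, "yaw": 0, "jaw": 0.008}, {"dx": 0, "dy": 0, "dz": 0, "yaw": 0, "jaw": 0.008}, {"dx": 0, "dy": 0, "dz": 0, "yaw": 0, "jaw": 0.008}, {"dx": 0, "dy": 0, "dz": 0, "yaw": 0, "jaw": 0.008}], squeeze=40)

```text
time: 17.25
eef_pos: [0.48, -0.134, 0.0506]
tcp_rot: [0.706, 0.048, -0.705, 0.049]
force: [-0.1, -5.5, 1.0]
width: 0.0157
```

```bash
cat > f.py <<'E'
from h import *
from cell import manip
o=manip.get_obs();K=np.load("clamp.npz");F=np.array(o["force"])
print(round(o["time"],2),"local mm",np.round((np.array(o["eef_pos"])[:2]-K["O"])@np.c_[K["u"],K["v"]]*1000,2),"z",round(o["eef_pos"][2],4),"F clamp x,y,z",np.round([F[:2]@K["u"],F[:2]@K["v"],F[2]],2),"w",round(o["width"],4))
E
python3 f.py
```

```text
17.25 local mm [-55.95  -0.97] z 0.0506 F clamp x,y,z [-0.86 -5.44  0.98] w 0.0157
```

Gripped at 15.7 mm. There is about 5 N of side load from a 1 mm offset, so I'll relieve that while pushing. The expected travel is about 23.6 mm; I'll push the first 20 mm gently.

apply_moves(commands=[{"dx": 0, "dy": 0.001, "dz": 0, "yaw": 0, "jaw": 0.008}, {"dx": 0, "dy": 0.001, "dz": -0.002, "yaw": 0, "jaw": 0.008}, {"dx": 0, "dy": 0.001, "dz": -0.004, "yaw": 0, "jaw": 0.008}, {"dx": 0, "dy": 0.001, "dz": -0.006, "yaw": 0, "jaw": 0.008}, {"dx": 0, "dy": 0.001, "dz": -0.008, "yaw": 0, "jaw": 0.008}, {"dx": 0, "dy": 0.001, "dz": -0.01, "yaw": 0, "jaw": 0.008}, {"dx": 0, "dy": 0.001, "dz": -0.012, "yaw": 0, "jaw": 0.008}, {"dx": 0, "dy": 0.001, "dz": -0.014, "yaw": 0, "jaw": 0.008}, {"dx": 0, "dy": 0.001, "dz": -0.016, "yaw": 0, "jaw": 0.008}, {"dx": 0, "dy": 0.001, "dz": -0.018, "yaw": 0, "jaw": 0.008}, {"dx": 0, "dy": 0.001, "dz": -0.018, "yaw": 0, "jaw": 0.008}, {"dx": 0, "dy": 0.001, "dz": -0.018, "yaw": 0, "jaw": 0.008}])

```text
time: 18.45
eef_pos: [0.4984, -0.1314, 0.0506]
tcp_rot: [0.706, 0.048, -0.705, 0.049]
force: [0.6, -4.7, 4.8]
width: 0.016
```

```bash
python3 f.py; python3 look.py wrist w17
```

```text
18.45 local mm [-37.41  -0.84] z 0.0506 F clamp x,y,z [-0.1  -4.72  4.8 ] w 0.016
18.5 [ 0.4984 -0.1314  0.0506] clamp-local [-37.4063  -0.84  ] tooly ang -82.1266758755325 tilt [ 0.0005 -0.0012] F [ 0.0439 -4.1858  3.0483] w 0.015853637357864464
```

View pics/w17.png

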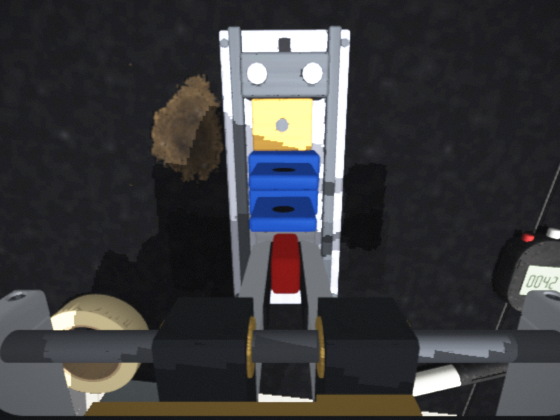

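The jaw has advanced 18.5 mm, the plates are upright and closing up. I'll creep on in small steps.

apply_moves(commands=[{"dx": 0, "dy": 0.001, "dz": -0.0005, "yaw": 0, "jaw": 0.008}, {"dx": 0, "dy": 0.001, "dz": -0.001, "yaw": 0, "jaw": 0.008}, {"dx": 0, "dy": 0.001, "dz": -0.0015, "yaw": 0, "jaw": 0.008}, {"dx": 0, "dy": 0.001, "dz": -0.002, "yaw": 0, "jaw": 0.008}, {"dx": 0, "dy": 0.001, "dz": -0.0025, "yaw": 0, "jaw": 0.008}, {"dx": 0, "dy": 0.001, "dz": -0.003, "yaw": 0, "jaw": 0.008}, {"dx": 0, "dy": 0.001, "dz": -0.003, "yaw": 0, "jaw": 0.008}])

```text
time: 19.2
eef_pos: [0.5007, -0.1311, 0.0506]
tcp_rot: [-0.705, -0.049, 0.705, -0.048]
force: [-1.1, -2.4, 6.4]
width: 0.0159
```

```bash
python3 f.py
```

```text
19.2 local mm [-35.05  -0.92] z 0.0506 F clamp x,y,z [-1.42 -2.24  6.45] w 0.0159
```

apply_moves(commands=[{"dx": -0.0005, "dy": 0, "dz": -0.0005, "yaw": 0, "jaw": 0.008}, {"dx": -0.0005, "dy": 0, "dz": -0.001, "yaw": 0, "jaw": 0.008}, {"dx": -0.0005, "dy": 0, "dz": -0.0015, "yaw": 0, "jaw": 0.008}, {"dx": -0.0005, "dy": 0, "dz": -0.002, "yaw": 0, "jaw": 0.008}, {"dx": -0.0005, "dy": 0, "dz": -0.002, "yaw": 0, "jaw": 0.008}, {"dx": -0.0005, "dy": 0, "dz": -0.002, "yaw": 0, "jaw": 0.008}])

```text
time: 19.8
eef_pos: [0.5023, -0.1309, 0.0507]
tcp_rot: [-0.705, -0.049, 0.706, -0.048]
force: [-1.7, -2.0, -0.8]
width: 0.0156
```

```bash
python3 f.py
```

```text
19.8 local mm [-33.44  -0.9 ] z 0.0507 F clamp x,y,z [-1.92 -1.71 -0.83] w 0.0156
```

apply_moves(commands=[{"dx": 0, "dy": 0, "dz": -0.0005, "yaw": 0, "jaw": 0.008}, {"dx": 0, "dy": 0, "dz": -0.001, "yaw": 0, "jaw": 0.008}, {"dx": 0, "dy": 0, "dz": -0.0015, "yaw": 0, "jaw": 0.008}, {"dx": 0, "dy": 0, "dz": -0.0015, "yaw": 0, "jaw": 0.008}, {"dx": 0, "dy": 0, "dz": -0.0015, "yaw": 0, "jaw": 0.008}])

```text
time: 20.3
eef_pos: [0.5034, -0.1308, 0.0507]
tcp_rot: [-0.705, -0.049, 0.706, -0.048]
force: [-4.3, 1.7, -1.3]
width: 0.0159
```

```bash
python3 f.py
```

```text
20.3 local mm [-32.37  -0.92] z 0.0507 F clamp x,y,z [-3.99  2.29 -1.28] w 0.0159
```

apply_moves(commands=[{"dx": 0, "dy": 0, "dz": -0.0005, "yaw": 0, "jaw": 0.008}, {"dx": 0, "dy": 0, "dz": -0.001, "yaw": 0, "jaw": 0.008}, {"dx": 0, "dy": 0, "dz": -0.001, "yaw": 0, "jaw": 0.008}, {"dx": 0, "dy": 0, "dz": -0.001, "yaw": 0, "jaw": 0.008}])

```text
time: 20.7
eef_pos: [0.5035, -0.1307, 0.0507]
tcp_rot: [-0.704, -0.049, 0.707, -0.048]
force: [-5.7, 1.2, -1.1]
width: 0.0156
```

```bash
python3 f.py
```

```text
20.7 local mm [-32.23  -0.9 ] z 0.0507 F clamp x,y,z [-5.5   2.01 -1.15] w 0.0156
```

The jaw has stopped moving under command, so the stack is tight. I'll build up the push.

apply_moves(commands=[{"dx": 0, "dy": 0, "dz": -0.0005, "yaw": 0, "jaw": 0.008}, {"dx": 0, "dy": 0, "dz": -0.001, "yaw": 0, "jaw": 0.008}, {"dx": 0, "dy": 0, "dz": -0.0015, "yaw": 0, "jaw": 0.008}, {"dx": 0, "dy": 0, "dz": -0.0015, "yaw": 0, "jaw": 0.008}, {"dx": 0, "dy": 0, "dz": -0.0015, "yaw": 0, "jaw": 0.008}])

```text
time: 21.2
eef_pos: [0.5036, -0.1307, 0.0507]
tcp_rot: [-0.703, -0.049, 0.707, -0.048]
force: [-8.4, 0.6, 2.5]
width: 0.0162
```

```bash
python3 f.py
```

```text
21.2 local mm [-32.17  -0.9 ] z 0.0507 F clamp x,y,z [-8.22  1.76  2.49] w 0.0162
```

apply_moves(commands=[{"dx": 0, "dy": 0, "dz": -0.0005, "yaw": 0, "jaw": 0.008}, {"dx": 0, "dy": 0, "dz": -0.001, "yaw": 0, "jaw": 0.008}, {"dx": 0, "dy": 0, "dz": -0.0015, "yaw": 0, "jaw": 0.008}, {"dx": 0, "dy": 0, "dz": -0.0015, "yaw": 0, "jaw": 0.008}, {"dx": 0, "dy": 0, "dz": -0.0015, "yaw": 0, "jaw": 0.008}])

```text
time: 21.7
eef_pos: [0.5036, -0.1307, 0.0507]
tcp_rot: [-0.703, -0.049, 0.708, -0.048]
force: [-10.3, 0.5, 5.1]
width: 0.0155
```

```bash
python3 f.py; python3 look.py wrist w18;python3 f.py; python3 look.py top t18; python3 look.py scene s18; python3 f.py
python3 - <<'E'
from h import *
im=load("s18")["image"][...,::-1]
cv2.imwrite("pics/s18z.png",cv2.resize(im[150:360,160:380],None,fx=2.8,fy=2.8,interpolation=cv2.INTER_CUBIC))
E
```

```text
21.7 local mm [-32.15  -0.91] z 0.0507 F clamp x,y,z [-10.17   1.91   5.1 ] w 0.0155
21.75 [ 0.5036 -0.1307  0.0507] clamp-local [-32.1809  -0.8923] tooly ang -82.15993024970473 tilt [-0.0019  0.0082] F [-9.6935  0.7561  4.2822] w 0.015642939207057945
21.75 local mm [-32.18  -0.89] z 0.0507 F clamp x,y,z [-9.5   2.08  4.28] w 0.0156
21.8 [ 0.5036 -0.1307  0.0507] clamp-local [-32.1608  -0.8765] tooly ang -82.16188946942931 tilt [-0.0019  0.0082] F [-11.3096  -0.1602   4.6124] w 0.015400513713703165
21.85 [ 0.5036 -0.1307  0.0507] clamp-local [-32.1452  -0.9224] tooly ang -82.16130117546423 tilt [-0.0019  0.0081] F [-10.401   -0.192    5.0595] w 0.015592838206478898
21.85 local mm [-32.15  -0.92] z 0.0507 F clamp x,y,z [-10.33   1.24   5.06] w 0.0156
```

View pics/w18.png

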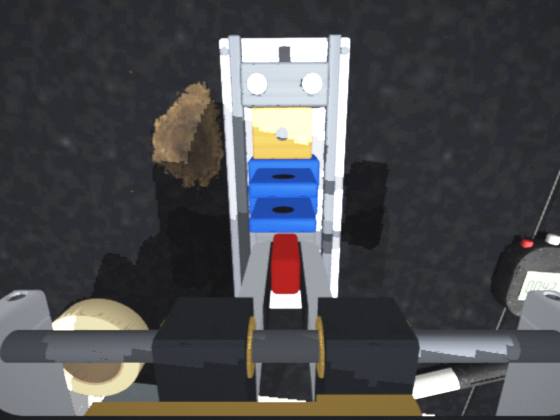

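View pics/s18z.png

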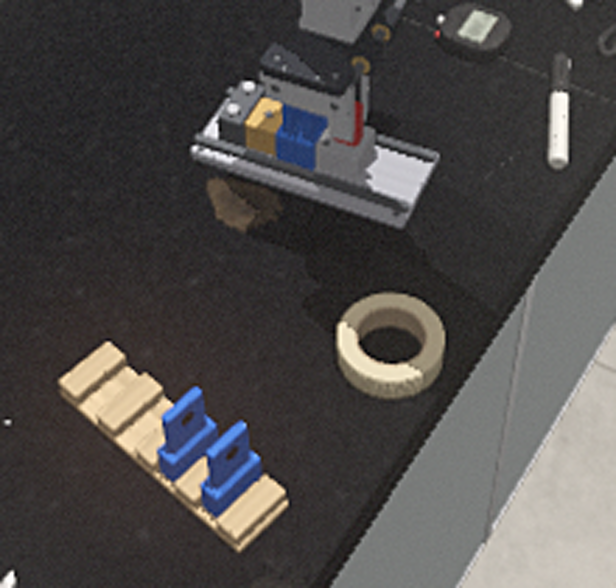

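The wrist and scene views show the stop, specimen, two plates and jaw touching and square. The spares are still in the rack and the bystanders haven't moved. The push reads about 10.3 N including jaw friction, so I'll add a little for friction and check it holds.

apply_moves(commands=[{"dx": 0, "dy": 0, "dz": -0.0005, "yaw": 0, "jaw": 0.008}, {"dx": 0, "dy": 0, "dz": -0.0007, "yaw": 0, "jaw": 0.008}, {"dx": 0, "dy": 0, "dz": -0.0007, "yaw": 0, "jaw": 0.008}, {"dx": 0, "dy": 0, "dz": -0.0007, "yaw": 0, "jaw": 0.008}, {"dx": 0, "dy": 0, "dz": -0.0007, "yaw": 0, "jaw": 0.008}, {"dx": 0, "dy": 0, "dz": -0.0007, "yaw": 0, "jaw": 0.008}, {"dx": 0, "dy": 0, "dz": -0.0007, "yaw": 0, "jaw": 0.008}, {"dx": 0, "dy": 0, "dz": -0.0007, "yaw": 0, "jaw": 0.008}, {"dx": 0, "dy": 0, "dz": -0.0007, "yaw": 0, "jaw": 0.008}, {"dx": 0, "dy": 0, "dz": -0.0007, "yaw": 0, "jaw": 0.008}, {"dx": 0, "dy": 0, "dz": -0.0007, "yaw": 0, "jaw": 0.008}, {"dx": 0, "dy": 0, "dz": -0.0007, "yaw": 0, "jaw": 0.008}])

```text
time: 23.05
eef_pos: [0.5036, -0.1307, 0.0507]
tcp_rot: [-0.702, -0.049, 0.709, -0.048]
force: [-12.3, 0.1, 6.7]
width: 0.0158
```

```bash
python3 f.py; python3 look.py wrist w19
python3 - <<'E'
from h import *
im=load("w19")["image"][...,::-1]
cv2.imwrite("pics/w19z.png",cv2.resize(im[30:250,205:365],None,fx=2.7,fy=2.7,interpolation=cv2.INTER_CUBIC))
a,b=load("top0")["image"],load("t18")["image"]
d=cv2.absdiff(a,b).max(2)
for n,(x,y) in dict(tape=(260,252),marker=(370,250),watch=(387,206)).items(): print(n,(d[y-14:y+14,x-18:x+18]>60).sum())
E
```

```text
23.05 local mm [-32.15  -0.9 ] z 0.0507 F clamp x,y,z [-12.12   1.78   6.7 ] w 0.0158
23.1 [ 0.5036 -0.1307  0.0507] clamp-local [-32.155  -0.87 ] tooly ang -82.16560437175892 tilt [-0.0021  0.0094] F [-11.6443   0.3197   6.0732] w 0.015598605290301886
tape 521
marker 795
watch 354
```

View pics/w19z.png

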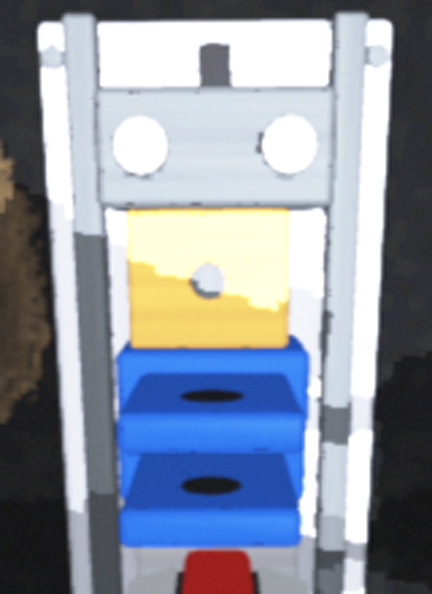

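The stack is tight and square and the push holds steady at about 12 N (roughly 10.5 N after friction). The top-view difference counts for the bystanders are large, but the arm and its shadow cover that area there. In the scene view the tape (299,273), marker (360,190) and stopwatch (330,160) are where they started. I'll hand it in.

```bash
python3 -c "
from cell import manip
print(manip.close_job())"
```

```text
the job is handed in; nothing more can be done
None
```

The job is done and handed in at about 23 s. The stack is clamped tight against the end stop, and the arm is still gripping the red post and pushing.

- **Packing:** The gap measured 59.6 mm, so I took two plates (plate 1, then plate 0) and stood them upright and square behind the specimen. I let go of both, then gripped the post and moved the jaw 23.8 mm until it stopped advancing.
- **Push:** The wrist force along the clamp was steady at 11.6–12.1 N. That is about 10.5 N on the stack after an assumed 1.5 N of jaw friction.
- **Last views:** The wrist camera showed stop, specimen, both plates and jaw touching and square. The scene camera, taken just before the final small increase in push, showed both spare plates in the rack and the tape, marker and stopwatch in their original places.
- **Disagreements and leftovers:**
  - A before/after comparison of the top view showed differences around the tape, marker and stopwatch. I put that down to the arm and its shadow, because the scene view showed no shift.
  - About 6–7 N of vertical force remained at the grip.
  - Plate 0 was set down with about 11.5 N, and I eased that before letting go.

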